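# Clamp a slat in the end-boring jig

## Task

Load the slat into the dowel-boring jig: turn the clamp knob back (anticlockwise) to raise the shoe, slide the slat lengthwise along the fence and under the bridge until its end is fully home against the bush block, then tighten the knob clockwise until its slip clutch gives the first click, and stop there, before a second click. Let go of everything, with the slat still fully home and held by the clamp, and leave the tub, the finial and the pencil where they are.

Things in the scene. Friction and masses are not known exactly. Their poses are not given: they have to be found in the camera images.
- jig: Wooden dowel-boring jig screwed to the bench. Origin: on the bench under the clamp shoe (as backed off), on the channel's centre line; x across, away from the operator; y along the channel, pointing out of its open mouth (work is fed towards -y); z up. Plywood base 15 mm thick (x -55..73, y -82..90 mm), its top is the channel floor. Wooden bridge over it at y -15..35, z 51..71 mm.
- jig_stop (a point): Foot of the bush block's face (wood block with two steel drill bushes, 47 mm high above the floor), on the channel's centre line, on the floor, 45 mm towards -y from the jig's origin; axes as the jig's. A slat fully home touches this face with its end; its centre is then 100 mm towards +y from here, 9 mm up.
- jig_mouth (a point): Open end of the channel: centre line, on the floor, 75 mm towards +y from the jig's origin; axes as the jig's. The channel is 54 mm wide: on its +x side the fence (from here to the bush block, 24 mm high), on its -x side only the bridge's near post (y -14..34 from the origin). Fence and post have eased corners towards it. At +y of here is only the base's last 15 mm and its eased lip.
- slat_mid (a point): Centre (half-way up) of the loose slat: a plain flat light wood strip 200 mm long (its y), 50 mm wide (x), 18 mm thick (z), about 90 g, lying flat on the bench off the jig's open end. Either end may go first. When home, its last 60 mm stick out of the jig in the open, 15 mm above the bench.
- knob_grip (a point): Centre of the black ribbed clamp knob over the bridge, 36 mm across, 30 mm high, about 0.10 m up. z is its turning axis, out of its free end; it leans 40 degrees from vertical towards the jig's +y (over the mouth), so the shoe presses the work down and home, and the hand gets in beside the light. Under it a 26 mm collar (12 mm high), a 32 mm boss, then the bridge. It does not move along its axis.
- clamp_screw (a joint): Turn of the screw and collar (rad): 0 = fully backed off (end stop); grows clockwise seen from the knob's free end. Drives the shoe under the bridge 7 mm along the axis per rad. Shoe above channel floor: 23 mm at 0, 20.9 at 0.4, 16 to 17 mm as found (1.1 to 1.35: too low for the slat). It meets the slat at about 0.93 and is tight within 0.05 more. Turns with 0.09 N m, stays as left.
- clamp_clutch (a joint): Slip of the knob on the collar (rad), 0 as found. Knob and collar turn together (always when turning back) until the clutch's 0.16 N m is reached in tightening; then the collar stands still, only the knob turns and this grows. First click at 0.1 of slip, second at 0.9. Seen: the knob's top line leaves the collar's line; felt: torque rises no more.
- peg_tub: Clear plastic tub of dowel pegs, 117 mm across, 63 mm high; origin under its centre. To be left alone.
- finial: Turned wooden ball finial standing on the bench, 54 mm across, 69 mm high; origin under its centre. To be left alone.
- pencil: Flat red carpenter's pencil, 176 x 14 x 8 mm, lying on the bench behind the jig; origin under its centre. To be left alone.
- light_edge (a point): Middle of the lower +y edge of the work light fixed over the jig, about 0.27 m up, almost right above the knob; axes as the jig's. Its head is 46 mm wide (x), runs 110 mm from here towards -y, 22 mm high; a bent post at the jig's x = 60, y = -64 mm carries it. A hand held upright cannot turn the knob under it. A staircase stands on the bench 0.1 m beyond the jig's centre.

How it is judged:
By the outcome, as a careful person would: the job done as asked, in the order asked, and still so for the second after the job is handed in, with the robot touching nothing.
It also fails if it takes over 67 s, if anything falls off the work surface, if the arm or the gripper's body presses on something with over 40 N, if the wrist force passes 120 N, or if a joint passes its speed limit or range.

## Robot

A 6-joint arm with a two-finger parallel gripper is mounted at the origin on a cart in front of the work surface, level with it; the furniture and walls round the work are solid. World frame = base frame: x ahead of the robot, y to its left, z up, the work surface at z = 0. Lengths are in m, angles in rad, forces in N, time in s.
With the tool pointing down it reaches from about 0.35 to 0.775 m from the base axis. Payload 7.3 kg.
Tool frame: the origin (TCP) lies between the finger pads; the fingertips stand 17 mm ahead of it and the grasp point (between the pads) lies 2 mm behind it; z points along the fingers, y is the direction in which the jaws open and shut (so a half turn about z gives the same grasp; the last joint's range is limited). The gripper opens to 92 mm and grips with 3 to 60 N. Pads are 19 mm wide; open, the fingers measure 130 mm over their backs; the gripper's body (75 mm by 190 mm) begins 47 mm behind the grasp point.
Start: joints at [1.109, 0.342, 1.524, -0, 1.275, -0.146], TCP at [0.163, 0.499, 0.244] pointing down, gripper open.
Joint ranges: [-2.53, 2.53], [-0.77, 2.02], [0.04, 2.7], [-1, 4.14], [0.28, 2.66], [-3.11, 3.11]. Speed limits (rad/s): [2.57, 2.57, 3.14, 3.14, 3.14, 3.14].

## Interface

Orientations are given as [roll, pitch, yaw] about the fixed x, y, z axes, in that order (R = Rz(yaw) Ry(pitch) Rx(roll)).
In Python, from cell import sensors, vision, hand_in gives the robot as it stands.
- The arm moves only by the tool step_arm, never from a script. Its argument "series" is a list of rows, each a list of 5 numbers: the opening, from 0 (shut) to 1 (fully open), then the shift along the world's x, y, z each as a share of 25 mm, from -1 to 1, then the turn about the world's z as a share of 0.08 rad, from -1 to 1. A call has 1 to 12 rows; each row shifts and turns the commanded pose from where the row before left it; what a row does not reach is not made up. A row lasts 1/10 s, in which the tool goes at most 50 mm and 8.59 degrees, less where a joint would pass 70% of its speed; a pose out of reach is approached as far as the arm can. A call with a number of a shift or a turn outside -1 to 1 is refused whole. A call with a gripper value outside its range is refused whole. The fingers move at their own pace and stop on an object; "squeeze" is the grip in N (left out, the last holds). Time passes only in rows, so rows that do not move let the fingers close. It gives the time, the measured TCP pose, the force and the opening at its end, in the units of the state.
- sensors.observe(): the state, without advancing time (a new reading comes with each control period).
- vision.read_camera(name): name is "scene" or "top" or "wrist"; returns a dict with "pixels" (420x560x3 uint8, blue, green, red), "range_z" (420x560 float32, m along the optical axis (not along the pixel's ray), 0 where there is no reading), "camera_matrix" (3x3 intrinsics, pixels), "pose" (4x4, takes a point from camera to world coordinates). Camera axes: x right, y down, z forward; pixel columns grow to the right and rows downward; lengths in m; the calibration is good to about 2 mm. A picture is of the moment at which its call begins.
- hand_in(): hands the job in, once; it reports no verdict.
The state is a dict: "time": time; "qpos": joint angles; "qvel": joint speeds; "joint_efforts": joint torques, N m; "tool_pos": TCP position; "tool_rot": TCP orientation; "contact_force": force on the tool from outside, world axes, zero at the start; "torque": the same for the moment, N m; "opening": finger opening in m.
Only numpy, scipy, OpenCV 4.12 (cv2) and the standard library are available. Lean on these libraries where they do the work, as an engineer would, in place of code of your own. Each camera call takes 0.05 s, during which the arm holds its last target.

## Working session

There is one attempt and no reset: what is moved stays moved. The work goes in short steps, Python scripts to look and compute and a tool call to move; the robot and the scene stay as the last step left them, time stands still between calls to the robot, and variables do not carry over. Pictures are saved under pics/ and viewed, and the job is handed in when it is done.

Besides the shell and the picture viewer there is one more tool, called after "Emit:" as name(argument=value, ...) on one line, values as JSON. step_arm: Moves the arm, as the interface text tells. Its arguments: {"type":"object","properties":{"series":{"type":"array","items":{"type":"array","items":{"type":"number","minimum":-1,"maximum":1}}},"squeeze":{"type":"number"}},"required":["series"]}

```bash
ls; mkdir -p pics; cat > h.py <<'E'
import numpy as np, cv2
from cell import sensors, vision, hand_in
def cam(n,save=None):
    d=vision.read_camera(n)
    if save: cv2.imwrite(f'pics/{save}.png',d['pixels'])
    np.savez(f'/tmp/{save or n}.npz',**d)
    return d
def pts(d):
    z=d['range_z'];K=d['camera_matrix'];h,w=z.shape
    u,v=np.meshgrid(np.arange(w),np.arange(h))
    P=np.stack([(u-K[0,2])/K[0,0]*z,(v-K[1,2])/K[1,1]*z,z],-1)
    T=d['pose'];W=P@T[:3,:3].T+T[:3,3]
    W[z<=0]=np.nan
    return W
def proj(d,p):
    T=np.linalg.inv(d['pose']);q=T[:3,:3]@np.asarray(p)+T[:3,3];q=d['camera_matrix']@q
    return q[:2]/q[2]
def ray(d,u,v,z):
    K=d['camera_matrix'];T=d['pose']
    r=T[:3,:3]@np.array([(u-K[0,2])/K[0,0],(v-K[1,2])/K[1,1],1]);o=T[:3,3]
    return o+r*(z-o[2])/r[2]
E
python3 - <<'E'
from h import *
print(sensors.observe())
for n in ['scene','top','wrist']:
    d=cam(n,n+'0'); print(n,d['pose'].round(3).tolist(),d['camera_matrix'].round(1).tolist())
E
```

```text
pics
{'time': 0.0, 'qpos': array([ 1.10901264e+00,  3.42716756e-01,  1.52503029e+00, -1.64854354e-05,
        1.27537415e+00, -1.46035331e-01]), 'qvel': array([-0.00095384, -0.0004665 , -0.00169694, -0.0016939 ,  0.00056441,
       -0.00039706]), 'joint_efforts': array([-7.42111320e-05, -4.31220067e+01, -2.44230366e+01,  7.18578673e-02,
        5.58520469e-02, -1.14276377e-04]), 'tool_pos': array([0.16285658, 0.49870107, 0.2430434 ]), 'tool_rot': array([-3.14007809e+00, -2.06831346e-04,  2.82584895e+00]), 'contact_force': array([-0.97471912, -0.08812028,  0.33413349]), 'torque': array([-0.00047196,  0.06079842, -0.0191331 ]), 'opening': 0.09168867220629008}
scene [[0.481, -0.523, 0.704, -0.404], [-0.877, -0.302, 0.375, -0.634], [0.017, -0.797, -0.603, 1.018], [0.0, 0.0, 0.0, 1.0]] [[545.4, 0.0, 276.7], [0.0, 545.4, 205.2], [0.0, 0.0, 1.0]]
top [[-0.13, -0.94, 0.317, 0.194], [-0.992, 0.124, -0.04, -0.067], [-0.001, -0.319, -0.948, 1.327], [0.0, 0.0, 0.0, 1.0]] [[481.5, 0.0, 270.3], [0.0, 481.5, 210.2], [0.0, 0.0, 1.0]]
wrist [[0.31, 0.919, 0.243, 0.096], [0.951, -0.3, -0.081, 0.521], [-0.001, 0.256, -0.967, 0.384], [0.0, 0.0, 0.0, 1.0]] [[291.6, 0.0, 279.2], [0.0, 291.6, 205.8], [0.0, 0.0, 1.0]]
```

View pics/scene0.png

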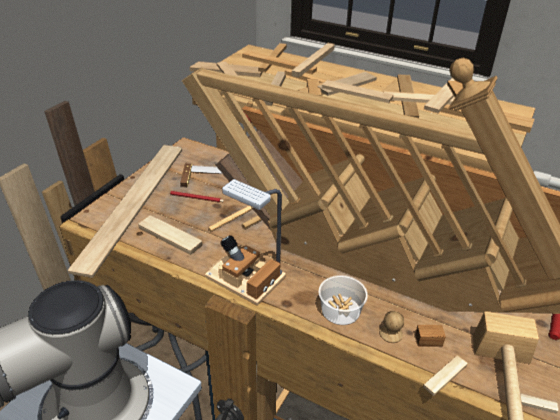

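View pics/top0.png

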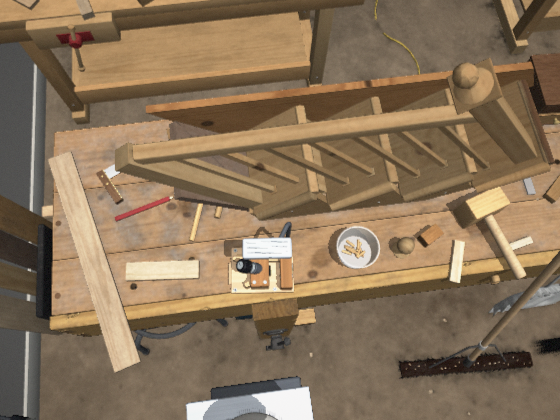

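View pics/wrist0.png

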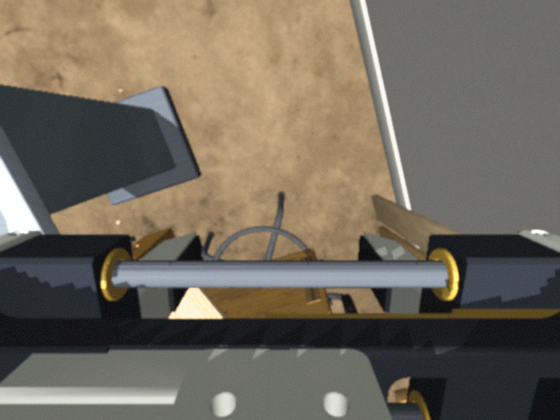

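```bash
python3 - <<'E'
import numpy as np,cv2
a=cv2.imread('pics/scene0.png')[165:315,120:320];b=cv2.imread('pics/top0.png')[205:315,110:310]
cv2.imwrite('pics/c1.png',cv2.resize(a,None,fx=4,fy=4,interpolation=cv2.INTER_CUBIC))
cv2.imwrite('pics/c2.png',cv2.resize(b,None,fx=4,fy=4,interpolation=cv2.INTER_CUBIC))
E
```

```text
(no output)
```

View pics/c1.png

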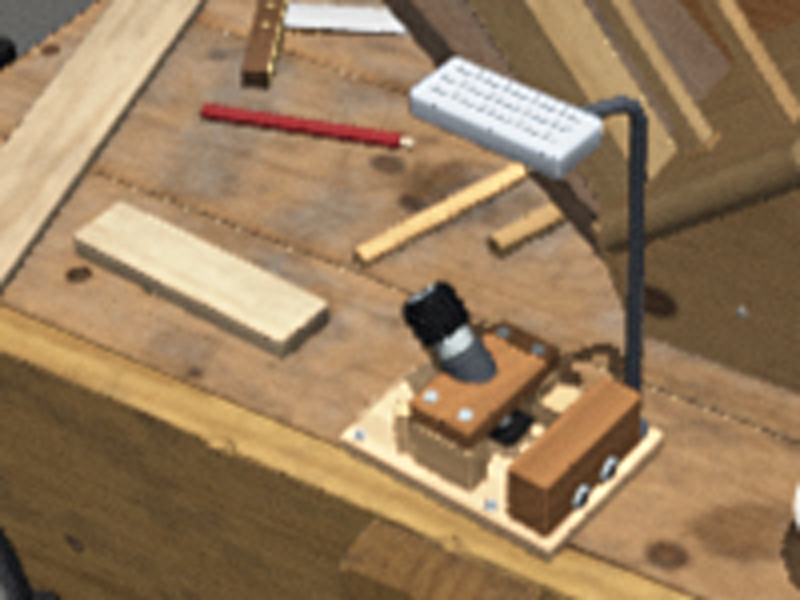

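View pics/c2.png

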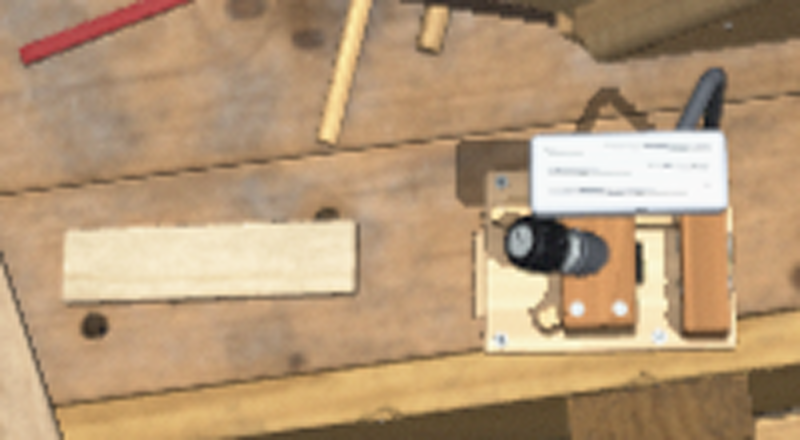

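```bash
python3 - <<'E'
from h import *
d=dict(np.load('/tmp/top0.npz'));W=pts(d)
d2=dict(np.load('/tmp/scene0.npz'));W2=pts(d2)
def rect(m,n):
    P=n[m];print(len(P),np.nanmedian(P,0).round(4));
    r=cv2.minAreaRect((P[:,:2]*1000).astype(np.float32));print(r)
    return r
for nm,dd,w,x0,x1,y0,y1 in [('top',d,W,110,310,205,315),('scene',d2,W2,120,320,165,315)]:
    roi=np.zeros(w.shape[:2],bool);roi[y0:y1,x0:x1]=1
    z=w[...,2]
    print(nm,'bench z',np.nanmedian(z[roi]))
    # slat: z 12..24mm, left
    bgr=dd['pixels'].astype(int)
    sl=roi&(z>.013)&(z<.024)
    n,l,st,c=cv2.connectedComponentsWithStats(sl.astype(np.uint8))
    for i in range(1,n):
        if st[i,4]>60: print(i,st[i],c[i].round(1)); rect(l==i,w)
    k=roi&(bgr.max(2)<60)&(z>.08)
    if k.sum(): print('knob',k.sum(),np.nanmedian(w[k],0),np.nanmin(w[k],0),np.nanmax(w[k],0))
    L=roi&(z>.24)&(z<.32)
    rect(L,w);print(np.nanpercentile(z[L],[2,50,98]))
    # bridge top, bush top
    B=roi&(z>.055)&(z<.075)
    n,l,st,c=cv2.connectedComponentsWithStats(B.astype(np.uint8))
    for i in range(1,n):
        if st[i,4]>40: print('B',st[i],c[i].round(1)); rect(l==i,w)
E
```

```text
top bench z 0.0005395694679738439
5 [190 209  11  32  77] [194.7 224.5]
77 [0.6159 0.0977 0.0149]
((618.0260620117188, 95.75930786132812), (12.851069450378418, 93.51571655273438), 71.81695556640625)
15 [229 255  62  39 606] [255.4 279.7]
606 [ 0.4356 -0.0443  0.0155]
((454.6264953613281, -68.09346771240234), (166.28424072265625, 105.42362976074219), 83.76339721679688)
18 [ 126  260   73   21 1251] [162.2 270.1]
1251 [0.4976 0.1953 0.0176]
((498.2297058105469, 196.49424743652344), (200.15121459960938, 51.30975341796875), 84.38359069824219)
knob 158 [ 0.46198936 -0.03894624  0.11685456] [ 0.44378067 -0.15108643  0.08349459] [0.6330964  0.01595648 0.28044584]
1123 [ 0.4546 -0.0963  0.2908]
((474.6932373046875, -95.53134155273438), (109.56390380859375, 87.4031982421875), 83.51570129394531)
[0.27781891 0.29080662 0.29571778]
B [289 207  21   5  44] [298.9 209. ]
44 [ 0.6088 -0.1988  0.0643]
((608.7979736328125, -199.11305236816406), (4.3126139640808105, 55.4177131652832), 1.4441336393356323)
B [250 259  19  29 403] [260.4 274.5]
403 [ 0.4363 -0.0727  0.07  ]
((445.5372314453125, -67.71607
[... 1392 characters left out ...]
5 0.2937722 ]
B [256 213  14  10  59] [263.5 217.8]
59 [ 0.6346 -0.0409  0.0677]
((632.4912719726562, -36.06460189819336), (16.257511138916016, 39.766510009765625), 13.963404655456543)
B [281 229  39  19 228] [300.  237.9]
228 [ 0.611  -0.1655  0.0645]
((610.9844970703125, -165.24790954589844), (118.85064697265625, 11.901768684387207), 87.40929412841797)
B [222 246  38  31 564] [240.7 261.3]
564 [ 0.4468 -0.0793  0.0682]
((458.87884521484375, -73.66044616699219), (52.27191925048828, 102.25043487548828), 84.42699432373047)
B [246 256  34  33 423] [263.6 272.8]
423 [ 0.4495 -0.1458  0.06  ]
((454.37530517578125, -143.68939208984375), (34.100685119628906, 113.02944946289062), 83.56117248535156)
```

```bash
python3 - <<'E'
from h import *
th=np.deg2rad(-6.1);R=np.array([[np.cos(th),-np.sin(th)],[np.sin(th),np.cos(th)]])
for n,(x0,x1,y0,y1) in [('top0',(225,300,245,300)),('scene0',(200,290,235,310))]:
    d=dict(np.load(f'/tmp/{n}.npz'));W=pts(d)[y0:y1,x0:x1].reshape(-1,3)
    q=W[:,:2]@R  # jig-rotated coordinates
    z=W[:,2]
    px=d['pixels'][y0:y1,x0:x1].reshape(-1,3).astype(int)
    for nm,m in [('base',(z>.011)&(z<.019)),('bridge',(z>.066)&(z<.073)),('bush',(z>.058)&(z<.0645)),('light',(z>.25)&(z<.3)),('black',(px.max(1)<70)&(z>.08)&(z<.15))]:
        Q=q[m]; 
        if len(Q)>5: print(n,nm,len(Q),'x',np.percentile(Q[:,0],[1,4,50,96,99]).round(4),'y',np.percentile(Q[:,1],[1,4,50,96,99]).round(4),'z',np.percentile(z[m],[2,50,98]).round(3))
E
```

```text
top0 base 808 x [0.407  0.4084 0.4426 0.5239 0.5302] y [-0.1118 -0.0941  0.0172  0.0584  0.0612] z [0.011 0.015 0.019]
top0 bridge 318 x [0.4143 0.4154 0.4411 0.4836 0.4865] y [-0.0445 -0.0436 -0.0275  0.0014  0.0041] z [0.066 0.07  0.073]
top0 bush 297 x [0.4119 0.4137 0.4466 0.486  0.4872] y [-0.1069 -0.1059 -0.0904 -0.0266 -0.0032] z [0.058 0.061 0.064]
top0 light 700 x [0.4389 0.4393 0.452  0.4671 0.4682] y [-0.0959 -0.0918 -0.0409  0.0077  0.0101] z [0.279 0.291 0.296]
top0 black 134 x [0.4449 0.4458 0.4581 0.4752 0.4774] y [-0.0005 -0.0003  0.0126  0.0328  0.0358] z [0.101 0.115 0.123]
scene0 base 592 x [0.407  0.4083 0.4318 0.5321 0.6216] y [-0.1157 -0.1141 -0.0424  0.0527  0.0589] z [0.011 0.014 0.019]
scene0 bridge 421 x [0.4147 0.4181 0.4566 0.5102 0.5207] y [-0.0976 -0.0489 -0.0288 -0.0023  0.0004] z [0.066 0.069 0.072]
scene0 bush 415 x [0.4131 0.4152 0.459  0.5131 0.5229] y [-0.111  -0.11   -0.0928 -0.0273 -0.0052] z [0.058 0.06  0.064]
scene0 black 230 x [0.4441 0.4458 0.4619 0.5241 0.5256] y [-0.1043 -0.1029  0.0016  0.0195  0.0239] z [0.082 0.111 0.144]
```

```bash
python3 - <<'E'
from h import *
from scipy.optimize import least_squares
th=np.deg2rad(-6.1);R=np.array([[np.cos(th),-np.sin(th)],[np.sin(th),np.cos(th)]]);o=np.array([.4625,-.0295])
allP=[]
for n,(x0,x1,y0,y1) in [('top0',(228,262,252,280)),('scene0',(212,245,230,262))]:
    d=dict(np.load(f'/tmp/{n}.npz'));W=pts(d)[y0:y1,x0:x1].reshape(-1,3)
    px=d['pixels'][y0:y1,x0:x1].reshape(-1,3).astype(int)
    q=np.c_[W[:,:2]@R-o,W[:,2]]
    m=(px.max(1)<75)&(W[:,2]>.082)&(W[:,2]<.15)&(q[:,1]<.09)
    allP.append(q[m]);print(n,m.sum(),q[m].min(0).round(4),q[m].max(0).round(4))
    a=np.array([0,np.sin(np.deg2rad(40)),np.cos(np.deg2rad(40))])
    h=q[m]@a; print('axial pct',np.percentile(h,[1,10,50,90,99]).round(4))
    e=np.array([0,a[2],-a[1]]); g=q[m]@e; print('inplane e',np.percentile(g,[1,50,99]).round(4),'x',np.percentile(q[m][:,0],[1,50,99]).round(4))
E
```

```text
top0 138 [-0.018   0.0168  0.0838] [0.0167 0.068  0.1271]
axial pct [0.096  0.1018 0.1177 0.1239 0.1256]
inplane e [-0.0501 -0.0415 -0.0166] x [-0.0176 -0.0041  0.0153]
scene0 163 [-0.019   0.0086  0.0822] [0.0175 0.0584 0.1228]
axial pct [0.0742 0.0948 0.1073 0.1186 0.1215]
inplane e [-0.0508 -0.0437 -0.0252] x [-0.0188 -0.0087  0.0146]
```

Emit:
step_arm(series=[[0.3,0.77,-1,0,-1],[0.3,0.77,-1,0,-1],[0.3,0.77,-1,0,-1],[0.3,0.77,-1,0,-1],[0.3,0.77,-1,0,-1],[0.3,0.77,-1,0,-1],[0.3,0.77,-1,0,-1],[0.3,0.77,-1,0,-1],[0.3,0.77,-1,0,-1],[0.3,0.77,-1,0,-1],[0.3,0.77,-1,0,-1],[0.3,0.77,-1,0,-1]])

```text
time: 1.35
tool_pos: [0.3945, 0.1979, 0.2436]
tool_rot: [-3.141, -0.0, 1.862]
contact_force: [1.1, 0.9, -0.2]
opening: 0.0273
```

Emit:
step_arm(series=[[0,0.77,-1,0,-1],[0,0.77,-1,0,-1],[0,0.77,-1,0,-1],[0,0.77,0,0,-1],[0,0,0,0,-1],[0,0,0,0,0],[0,0,0,0,0]], squeeze=10)

```text
time: 2.05
tool_pos: [0.4707, 0.1241, 0.2435]
tool_rot: [-3.141, 0.0, 1.468]
contact_force: [-0.2, 0.1, -0.4]
opening: 0.0001
```

```bash
python3 - <<'E'
from h import *
print(sensors.observe())
ims=[cam(n,n+'1')['pixels'] for n in ['scene','top']]
a=cv2.resize(ims[0][60:320,60:320],None,fx=2.2,fy=2.2,interpolation=cv2.INTER_CUBIC)
cv2.imwrite('pics/c3.png',a)
cv2.imwrite('pics/c4.png',cv2.resize(ims[1][150:400,100:360],None,fx=2.2,fy=2.2,interpolation=cv2.INTER_CUBIC))
E
```

```text
{'time': 2.05, 'qpos': array([ 1.00235909e-01,  2.72633075e-01,  1.62473920e+00, -2.15699530e-05,
        1.24492172e+00,  2.02952653e-01]), 'qvel': array([ 0.0071257 , -0.0060976 ,  0.00128945, -0.00115593, -0.00026372,
        0.00075151]), 'joint_efforts': array([-2.69301469e-01, -3.88200009e+01, -2.42531687e+01,  7.07260100e-02,
        3.15031604e-03,  9.92155331e-02]), 'tool_pos': array([0.47065438, 0.12411434, 0.24350401]), 'tool_rot': array([-3.14090983e+00,  1.61374421e-04,  1.46808655e+00]), 'contact_force': array([-0.22085189,  0.1008815 , -0.37086511]), 'torque': array([-0.09436607,  0.08682986,  0.00640442]), 'opening': 0.00010297139914634991}
```

View pics/c3.png

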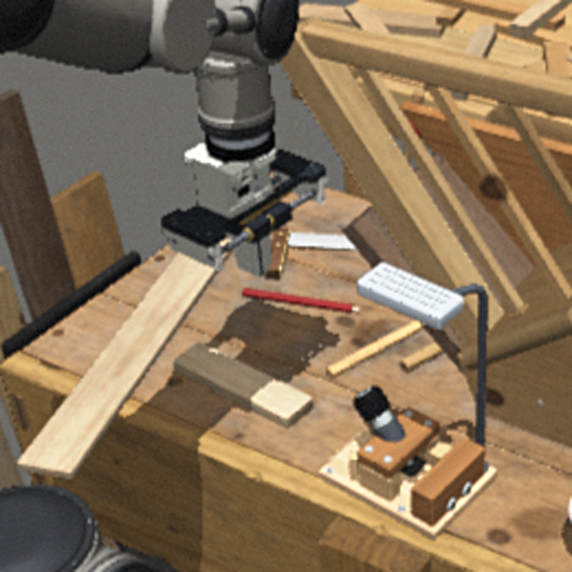

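View pics/c4.png

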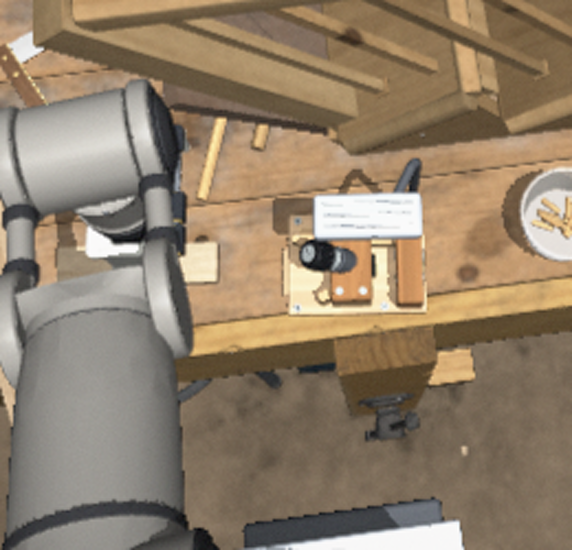

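```bash
python3 - <<'E'
from h import *
d=dict(np.load('/tmp/scene1.npz'));W=pts(d)
t=np.array([.4707,.1241,.2435]);th=1.468
ax=np.array([np.cos(th),np.sin(th)]);ay=np.array([-np.sin(th),np.cos(th)])
q=W-t; X=q[...,:2]@ax; Y=q[...,:2]@ay; Z=q[...,2]
ok=np.isfinite(Z)&(abs(X)<.13)&(abs(Y)<.16)&(Z>-.03)
for z in np.arange(-.02,.4,.01):
    m=ok&(Z>=z)&(Z<z+.01)
    if m.sum()>3: print(f'{z:.2f}',m.sum(),'toolx',np.percentile(X[m],[1,5,50,95]).round(3),'jaw',np.percentile(Y[m],[2,50,98]).round(3), 'minX near |Y|<.04', np.percentile(X[m&(abs(Y)<.04)],[2]).round(3) if (m&(abs(Y)<.04)).sum()>3 else '')
E
```

```text
-0.02 55 toolx [-0.128 -0.122 -0.085 -0.01 ] jaw [-0.16  -0.157  0.004] minX near |Y|<.04 [-0.013]
-0.01 86 toolx [-0.123 -0.113 -0.014  0.   ] jaw [-0.16  -0.014  0.017] minX near |Y|<.04 [-0.014]
0.00 101 toolx [-0.115 -0.111 -0.015  0.004] jaw [-0.16  -0.014  0.02 ] minX near |Y|<.04 [-0.015]
0.01 110 toolx [-0.109 -0.102 -0.05   0.003] jaw [-0.159 -0.151  0.019] minX near |Y|<.04 [-0.014]
0.02 110 toolx [-0.099 -0.093 -0.05  -0.001] jaw [-0.159 -0.153  0.019] minX near |Y|<.04 [-0.015]
0.03 73 toolx [-0.091 -0.089 -0.054 -0.01 ] jaw [-0.158 -0.154  0.021] minX near |Y|<.04 [-0.014]
0.04 101 toolx [-0.086 -0.082 -0.038  0.016] jaw [-0.159 -0.152  0.087] minX near |Y|<.04 [-0.014]
0.05 289 toolx [-0.078 -0.063 -0.032  0.02 ] jaw [-0.158 -0.002  0.088] minX near |Y|<.04 [-0.04]
0.06 374 toolx [-0.071 -0.056 -0.031  0.024] jaw [-0.157 -0.015  0.088] minX near |Y|<.04 [-0.039]
0.07 284 toolx [-0.062 -0.055 -0.026  0.017] jaw [-0.157 -0.008  0.094] minX near |Y|<.04 [-0.039]
0.08 680 toolx [-0.053 -0.038 -0.019  0.024] jaw [-0.153  0.006  0.096] minX near |Y|<.04 [-0.029]
0.09 390 tool
[... 2290 characters left out ...]
.068 -0.027] jaw [-0.036  0.033  0.158] minX near |Y|<.04 [-0.07]
0.33 535 toolx [-0.093 -0.091 -0.056  0.037] jaw [-0.029  0.019  0.154] minX near |Y|<.04 [-0.064]
0.34 388 toolx [-0.094 -0.092 -0.046  0.047] jaw [-0.02   0.011  0.156] minX near |Y|<.04 [-0.06]
0.35 132 toolx [-0.094 -0.094 -0.087 -0.079] jaw [0.086 0.124 0.159] minX near |Y|<.04 
0.36 133 toolx [-0.095 -0.093 -0.088 -0.081] jaw [0.092 0.13  0.16 ] minX near |Y|<.04 
0.37 159 toolx [-0.093 -0.092 -0.086 -0.079] jaw [0.096 0.139 0.158] minX near |Y|<.04 
0.38 226 toolx [-0.09  -0.089 -0.077 -0.052] jaw [0.106 0.131 0.156] minX near |Y|<.04 
0.39 47 toolx [-0.077 -0.074 -0.059 -0.04 ] jaw [0.129 0.145 0.16 ] minX near |Y|<.04
```

Emit:
step_arm(series=[[1,-0.5,0.3,0,1],[1,-0.5,0.2,0,1],[1,-0.5,0,0,1],[1,0,0,0,1],[1,0,0,0,1],[1,0,0,0,1],[1,0,0,0,1],[1,0,0,0,1],[1,0,0,0,1],[1,0,0,0,1],[1,0,0,0,1],[1,0,0,0,1]], squeeze=60)

```text
time: 3.35
tool_pos: [0.4332, 0.1368, 0.2439]
tool_rot: [3.141, 0.0, 2.431]
contact_force: [0.4, -0.8, 0.2]
opening: 0.0903
```

Emit:
step_arm(series=[[1,0,0,-0.9,1],[1,0,0,-1,1],[1,0,0,-1,1],[1,0,0,-1,1],[1,0,0,-1,1],[1,0,0,-1,1],[1,0,0,0,1],[1,0,0,0,0.6],[1,0,0,0,0],[1,0,0,0,0]])

```text
time: 4.35
tool_pos: [0.4335, 0.1367, 0.0965]
tool_rot: [3.141, 0.001, 3.033]
contact_force: [-0.6, -0.4, -0.2]
opening: 0.0916
```

```bash
python3 - <<'E'
from h import *
ims=[cam(n,n+'2')['pixels'] for n in ['scene','top','wrist']]
cv2.imwrite('pics/c5.png',cv2.resize(ims[0][120:320,100:320],None,fx=3,fy=3,interpolation=cv2.INTER_CUBIC))
d=dict(np.load('/tmp/scene2.npz'));W=pts(d)
s=sensors.observe();t=s['tool_pos'];th=s['tool_rot'][2];print(t,s['tool_rot'])
ax=np.array([np.cos(th),np.sin(th)]);ay=np.array([-np.sin(th),np.cos(th)])
q=W-t; X=q[...,:2]@ax; Y=q[...,:2]@ay; Z=q[...,2]
ok=np.isfinite(Z)&(abs(X)<.13)&(abs(Y)<.12)&(Z>-.03)
for z in np.arange(-.02,.22,.01):
    for sg in (1,-1):
        m=ok&(Z>=z)&(Z<z+.01)&(Y*sg>.03)&(abs(X)<.05)
        if m.sum()>3: print(f'{z:.2f}',sg,m.sum(),'toolx',np.percentile(X[m],[2,50,98]).round(3),'jaw',np.percentile(Y[m],[2,50,98]).round(3))
E
```

```text
[0.43359692 0.13665569 0.09649396] [3.14135369e+00 5.42484832e-04 3.03344702e+00]
-0.02 1 6 toolx [0.007 0.01  0.012] jaw [0.046 0.053 0.055]
-0.02 -1 20 toolx [-0.009  0.007  0.011] jaw [-0.057 -0.047 -0.042]
-0.01 1 18 toolx [-0.007  0.009  0.012] jaw [0.049 0.061 0.066]
-0.01 -1 25 toolx [-0.009  0.006  0.012] jaw [-0.06  -0.045 -0.042]
0.00 1 29 toolx [-0.009  0.008  0.013] jaw [0.049 0.064 0.066]
0.00 -1 34 toolx [-0.008  0.005  0.013] jaw [-0.059 -0.046 -0.041]
0.01 1 32 toolx [-0.011  0.004  0.012] jaw [0.049 0.065 0.068]
0.01 -1 25 toolx [-0.004  0.009  0.013] jaw [-0.064 -0.047 -0.042]
0.02 1 4 toolx [-0.008  0.001  0.012] jaw [0.053 0.066 0.067]
0.02 -1 27 toolx [-0.011  0.01   0.013] jaw [-0.062 -0.049 -0.041]
0.03 -1 15 toolx [-0.008  0.002  0.013] jaw [-0.061 -0.049 -0.043]
0.04 1 18 toolx [-0.033  0.007  0.035] jaw [0.081 0.087 0.089]
0.04 -1 11 toolx [-0.001  0.005  0.035] jaw [-0.072 -0.047 -0.044]
0.05 1 93 toolx [-0.035  0.016  0.037] jaw [0.054 0.087 0.09 ]
0.05 -1 43 toolx [0.008 0.034 0.038] jaw [-0.082 -0.053 -0.041]
0.06 1 87 toolx [-0.028  0.031  0.039] jaw [0
[... 534 characters left out ...]
0.054]
0.11 1 61 toolx [-0.02   0.012  0.025] jaw [0.032 0.05  0.053]
0.12 1 61 toolx [-0.02   0.006  0.024] jaw [0.035 0.05  0.054]
0.13 1 66 toolx [-0.032  0.002  0.037] jaw [0.032 0.05  0.054]
0.14 1 186 toolx [-0.034  0.006  0.037] jaw [0.031 0.045 0.053]
0.15 1 62 toolx [-0.019  0.004  0.027] jaw [0.03  0.035 0.044]
0.16 1 12 toolx [-0.008 -0.001  0.017] jaw [0.03  0.032 0.034]
0.17 1 35 toolx [-0.016  0.012  0.026] jaw [0.031 0.037 0.042]
0.18 1 59 toolx [-0.025  0.005  0.026] jaw [0.03  0.036 0.041]
0.19 1 59 toolx [-0.022  0.006  0.028] jaw [0.031 0.037 0.042]
0.20 1 61 toolx [-0.017  0.008  0.025] jaw [0.03  0.036 0.041]
0.21 1 52 toolx [-0.021  0.005  0.025] jaw [0.031 0.035 0.04 ]
```

View pics/c5.png

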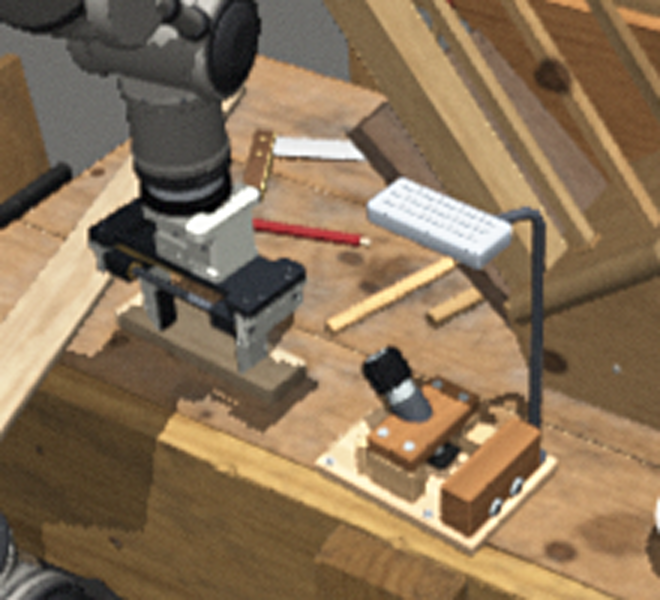

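View pics/wrist2.png

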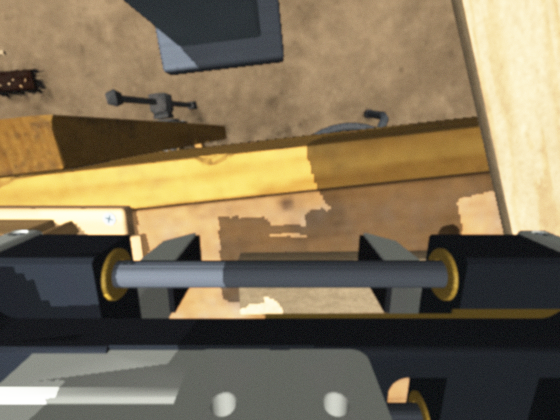

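Emit:
step_arm(series=[[1,-0.107,-1,0,0],[1,-0.107,-1,0,0],[1,-0.107,-1,0,0],[1,-0.107,-1,0,0],[1,0.4,-0.04,0,0],[1,0,0,0,0]])

```text
time: 5.1
tool_pos: [0.4344, 0.0352, 0.0966]
tool_rot: [3.141, 0.002, 3.032]
contact_force: [0.1, -0.2, -0.1]
opening: 0.0918
```

```bash
python3 - <<'E'
from h import *
s=sensors.observe();print(s['contact_force'],s['torque'],s['joint_efforts'])
ims=[cam(n,n+'3')['pixels'] for n in ['scene','top']]
cv2.imwrite('pics/c6.png',cv2.resize(ims[0][170:300,170:310],None,fx=4,fy=4,interpolation=cv2.INTER_CUBIC))
E
```

```text
[ 0.10158289 -0.21837677 -0.13578938] [-0.01900157  0.03274511 -0.03114008] [ -0.82480816 -37.08609223 -16.71543181  -0.0892632    0.17147098
  -0.06918812]
```

View pics/c6.png

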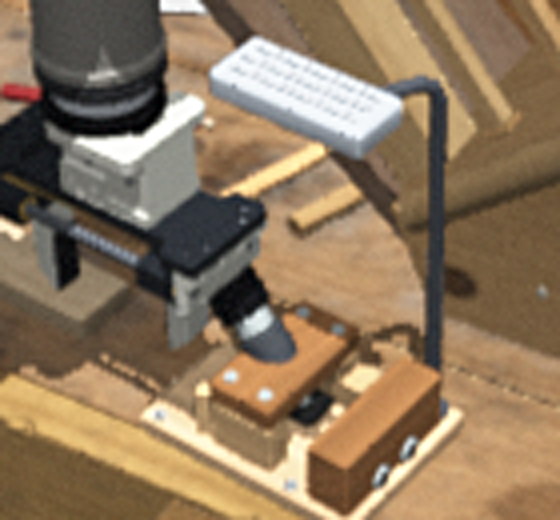

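Emit:
step_arm(series=[[1,0.12,-0.013,0,0],[1,0,0,0,0]])

```text
time: 5.4
tool_pos: [0.4361, 0.0358, 0.0963]
tool_rot: [3.141, 0.0, 3.035]
contact_force: [0.3, -0.0, 0.7]
opening: 0.0919
```

Emit:
step_arm(series=[[1,0.08,-0.008,0,0],[1,0,0,0,0]])

```text
time: 5.6
tool_pos: [0.438, 0.0353, 0.0962]
tool_rot: [3.141, 0.0, 3.034]
contact_force: [-0.1, -0.1, -0.3]
opening: 0.0913
```

Emit:
step_arm(series=[[1,0.08,-0.008,0,0],[1,0,0,0,0]])

```text
time: 5.8
tool_pos: [0.4401, 0.0349, 0.0962]
tool_rot: [3.142, 0.0, 3.034]
contact_force: [0.4, 0.4, -0.3]
opening: 0.0914
```

Emit:
step_arm(series=[[1,0.06,-0.006,0,0],[1,0,0,0,0]])

```text
time: 6.0
tool_pos: [0.4412, 0.0347, 0.0962]
tool_rot: [3.141, -0.001, 3.034]
contact_force: [-0.2, 1.1, 0.6]
opening: 0.0917
```

Emit:
step_arm(series=[[1,0.06,-0.006,0,0],[1,0,0,0,0]])

```text
time: 6.2
tool_pos: [0.4415, 0.0347, 0.096]
tool_rot: [3.141, -0.003, 3.033]
contact_force: [-4.8, 0.5, 3.2]
opening: 0.0921
```

Emit:
step_arm(series=[[1,0.06,-0.006,0,0],[1,0,0,0,0]])

```text
time: 6.4
tool_pos: [0.4418, 0.0348, 0.0958]
tool_rot: [3.141, -0.006, 3.033]
contact_force: [-8.5, 1.1, 7.1]
opening: 0.0919
```

Emit:
step_arm(series=[[1,0.04,-0.004,0,0],[1,0,0,0,0]])

```text
time: 6.6
tool_pos: [0.442, 0.0348, 0.0958]
tool_rot: [3.141, -0.008, 3.033]
contact_force: [-12.1, 2.5, 8.0]
opening: 0.0918
```

Emit:
step_arm(series=[[1,0.02,-0.092,0.077,0],[1,-0.01,-0.092,0.077,0],[1,0,0,0,0]])

```text
time: 6.9
tool_pos: [0.4416, 0.0311, 0.099]
tool_rot: [3.14, -0.009, 3.032]
contact_force: [-10.3, 6.6, 2.8]
opening: 0.0915
```

Emit:
step_arm(series=[[1,-0.01,-0.092,0.077,0],[1,-0.01,-0.092,0.077,0],[1,0,0,0,0]])

```text
time: 7.2
tool_pos: [0.441, 0.0264, 0.1027]
tool_rot: [3.14, -0.01, 3.032]
contact_force: [-10.2, 6.3, 1.4]
opening: 0.0918
```

```bash
python3 - <<'E'
from h import *
s=sensors.observe();print(s['contact_force'],s['torque'],s['tool_pos'])
ims=[cam(n,n+'4')['pixels'] for n in ['scene','top']]
a=cv2.resize(cv2.imread('pics/scene3.png')[225:270,205:260],None,fx=7,fy=7,interpolation=cv2.INTER_CUBIC)
b=cv2.resize(ims[0][225:270,205:260],None,fx=7,fy=7,interpolation=cv2.INTER_CUBIC)
cv2.imwrite('pics/c7.png',np.hstack([a,b]))
a=cv2.resize(cv2.imread('pics/top3.png')[240:300,220:270],None,fx=7,fy=7,interpolation=cv2.INTER_CUBIC)
b=cv2.resize(ims[1][240:300,220:270],None,fx=7,fy=7,interpolation=cv2.INTER_CUBIC)
cv2.imwrite('pics/c8.png',np.hstack([a,b]))
E
```

```text
[-10.24781906   6.34807382   1.41918233] [ 0.87217305  1.61132117 -0.59203297] [0.44103286 0.02636628 0.10273596]
```

View pics/c7.png

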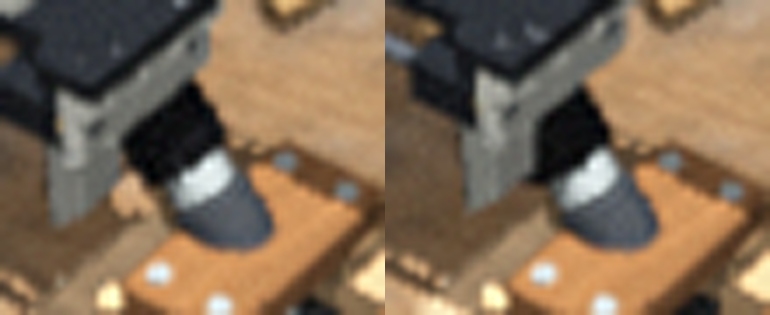

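View pics/c8.png

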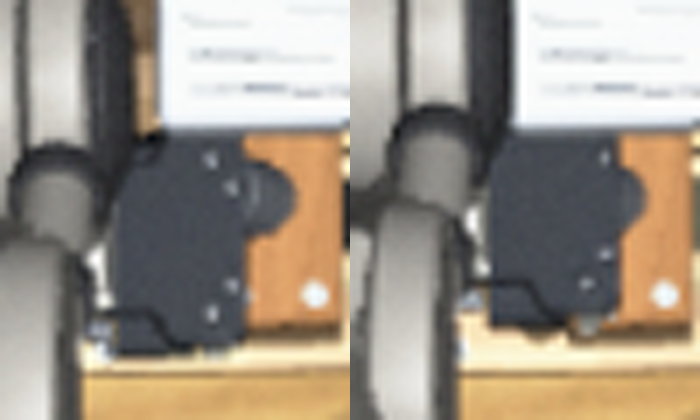

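Emit:
step_arm(series=[[1,0.01,-0.092,0.077,0],[1,-0.01,-0.092,0.077,0],[1,0,0,0,0]])

```text
time: 7.6
tool_pos: [0.4406, 0.022, 0.1064]
tool_rot: [3.139, -0.011, 3.032]
contact_force: [-11.2, 6.6, 1.0]
opening: 0.0918
```

Emit:
step_arm(series=[[1,0,-0.092,0.077,0],[1,-0.01,-0.092,0.077,0],[1,0,0,0,0]])

```text
time: 7.9
tool_pos: [0.4403, 0.0174, 0.1101]
tool_rot: [3.139, -0.011, 3.032]
contact_force: [-10.0, 6.3, -0.4]
opening: 0.0917
```

```bash
python3 - <<'E'
from h import *
s=sensors.observe();print(s['contact_force'],s['torque'],s['tool_pos'])
ims=[cam(n,n+'5')['pixels'] for n in ['scene']]
a=cv2.resize(cv2.imread('pics/scene3.png')[255:295,220:275],None,fx=7,fy=7,interpolation=cv2.INTER_CUBIC)
b=cv2.resize(ims[0][255:295,220:275],None,fx=7,fy=7,interpolation=cv2.INTER_CUBIC)
cv2.imwrite('pics/c9.png',np.hstack([a,b]))
E
```

```text
[-9.96706379  6.34549236 -0.43157887] [ 1.16820645  1.78067583 -0.52550494] [0.44027694 0.01739791 0.11008916]
```

View pics/c9.png

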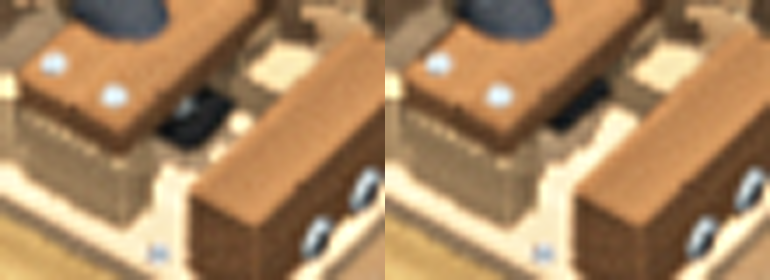

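Emit:
step_arm(series=[[1,-0.8,0.085,0,0],[1,0.107,1,0,0],[1,0.107,1,0,0],[1,0.107,1,0,0],[1,0.107,1,0,-1],[1,0.3,1,0,-1],[1,0.3,1,0,-1],[1,0.3,1,0,-1],[1,0.3,1,0,-1],[1,0.3,1,0,-1],[1,0.3,1,0,-1],[1,0.3,0,0,-1]])

```text
time: 9.15
tool_pos: [0.4884, 0.2708, 0.1116]
tool_rot: [3.14, 0.0, 2.393]
contact_force: [0.2, -0.6, -0.2]
opening: 0.0917
```

Emit:
step_arm(series=[[1,0.3,0,0,-1],[1,0.3,0,0,-1],[1,0.3,0,0,-1],[1,0,0,0,-1],[1,0,0,0,-1],[1,0,0,0,-1],[1,0,0,0,-1],[1,0,0,0,-1],[1,0,0,0,-1],[1,0,0,0,-1],[1,0,0,0,-1],[1,0,0,0,-0.6]])

```text
time: 10.35
tool_pos: [0.5108, 0.268, 0.1116]
tool_rot: [3.141, -0.0, 1.463]
contact_force: [-1.0, 0.5, -0.1]
opening: 0.0919
```

```bash
python3 - <<'E'
from h import *
s=sensors.observe();print(s['tool_pos'],s['tool_rot'],s['contact_force'])
ims=[cam(n,n+'6')['pixels'] for n in ['scene','wrist']]
cv2.imwrite('pics/c10.png',cv2.resize(ims[0][160:310,110:310],None,fx=4,fy=4,interpolation=cv2.INTER_CUBIC))
E
```

```text
[0.51078811 0.2680158  0.111554  ] [ 3.14114623e+00 -5.94653836e-05  1.46293309e+00] [-1.03238416  0.45926683 -0.10322051]
```

View pics/c10.png

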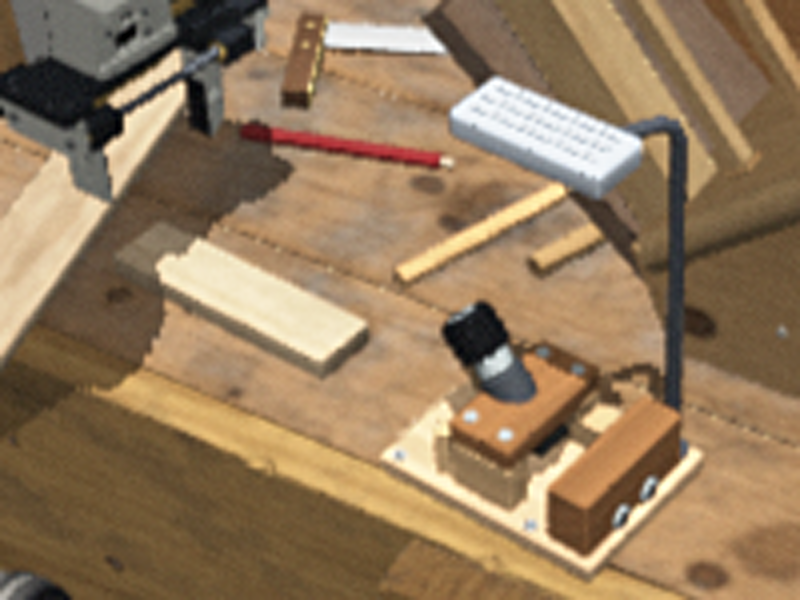

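View pics/wrist6.png

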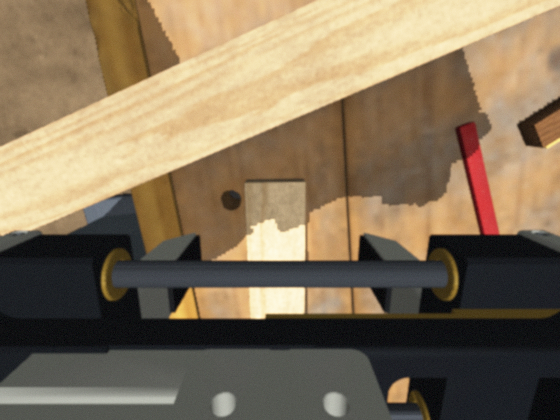

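```bash
python3 - <<'E'
from h import *
d=dict(np.load('/tmp/wrist6.npz'))
for u,v in [(246,181),(305,180),(246,230),(306,230),(248,310),(305,310)]:
    print(u,v,ray(d,u,v,.018).round(4))
W=pts(d);z=W[...,2];print(np.nanmedian(z[20:170:10,300:340:10]))
print('board z', W[100,300],W[150,60],W[60,420])
s=sensors.observe();print(s['tool_pos'],s['tool_rot'],s['opening'])
E
```

```text
246 181 [0.4856 0.2986 0.018 ]
305 180 [0.5334 0.2941 0.018 ]
246 230 [0.4798 0.2568 0.018 ]
306 230 [0.5305 0.2512 0.018 ]
248 310 [0.4709 0.1796 0.018 ]
305 310 [0.5229 0.1738 0.018 ]
0.012020624028572041
board z [0.53540514 0.35618839 0.01227409] [0.33832247 0.33930328 0.01198001] [0.62720137 0.37443342 0.01369001]
[0.51075344 0.26803774 0.11157065] [ 3.14118969e+00 -8.54185299e-05  1.46544184e+00] 0.09192013575308836
```

Emit:
step_arm(series=[[1,-0.16,0,-0.9,0],[1,0,0,-0.9,0],[1,0,0,-0.9,0],[1,0,0,-0.9,0],[1,0,0,0,0],[0.3,0,0,0,0],[0.3,0,0,0,0],[0.3,0,0,0,0],[0.3,0,0,0,0],[0.3,0,0,0,0]], squeeze=30)

```text
time: 11.45
tool_pos: [0.5067, 0.2681, 0.0222]
tool_rot: [3.141, -0.0, 1.466]
contact_force: [0.0, 0.1, -0.6]
opening: 0.0565
```

Emit:
step_arm(series=[[0.3,0,0,0,0],[0.3,0,0,0,0],[0.3,0,0,0,0]])

```text
time: 11.75
tool_pos: [0.5067, 0.2681, 0.022]
tool_rot: [3.141, -0.0, 1.466]
contact_force: [-1.1, 0.0, 3.8]
opening: 0.0498
```

Emit:
step_arm(series=[[0.3,0,0,0.4,0],[0.3,0,0,0.3,0],[0.3,0,0,0,0]])

```text
time: 12.05
tool_pos: [0.5073, 0.2684, 0.0405]
tool_rot: [3.139, -0.001, 1.466]
contact_force: [0.1, -0.8, -0.5]
opening: 0.0499
```

```bash
python3 - <<'E'
from h import *
s=sensors.observe();print(s['tool_pos'],s['tool_rot'],s['contact_force'],s['torque'],s['opening'])
ims=[cam(n,n+'7')['pixels'] for n in ['scene','wrist','top']]
cv2.imwrite('pics/c11.png',cv2.resize(ims[0][160:310,110:310],None,fx=4,fy=4,interpolation=cv2.INTER_CUBIC))
d=dict(np.load('/tmp/scene7.npz'));W=pts(d)
bgr=d['pixels'].astype(int)
hsv=cv2.cvtColor(d['pixels'],cv2.COLOR_BGR2HSV)
th=np.deg2rad(-6.1);R=np.array([[np.cos(th),-np.sin(th)],[np.sin(th),np.cos(th)]]);o=np.array([.4625,-.0295])
q=W[...,:2]@R-o; z=W[...,2]
m=(z>.02)&(z<.055)&(q[...,1]>.13)&(q[...,1]<.33)&(abs(q[...,0])<.06)
for y in np.arange(.16,.31,.015):
    k=m&(abs(q[...,1]-y)<.0075)
    if k.sum()>5: print(y.round(3),k.sum(),'x',np.percentile(q[k][:,0],[3,97]).round(4),'z',np.percentile(z[k],[50,90,97]).round(4))
E
```

```text
[0.50733502 0.26835288 0.04053808] [ 3.13930093e+00 -1.11915126e-03  1.46580467e+00] [ 0.09832366 -0.78689625 -0.46974881] [-0.10785803  0.06738192 -0.00165017] 0.049868429993373514
0.175 81 x [-0.01    0.0406] z [0.03   0.0351 0.0371]
0.19 79 x [-0.0108  0.0376] z [0.0329 0.0364 0.0379]
0.205 72 x [-0.0108  0.0365] z [0.0343 0.0363 0.0375]
0.22 79 x [-0.0107  0.0388] z [0.0338 0.0363 0.0375]
0.235 77 x [-0.0112  0.0362] z [0.0335 0.0365 0.0371]
0.25 75 x [-0.0122  0.0375] z [0.0336 0.0362 0.037 ]
0.265 74 x [-0.0116  0.0377] z [0.0333 0.0359 0.0378]
0.28 73 x [-0.0124  0.0382] z [0.0334 0.0364 0.0369]
0.295 74 x [-0.0121  0.0393] z [0.0341 0.0372 0.0385]
```

View pics/c11.png

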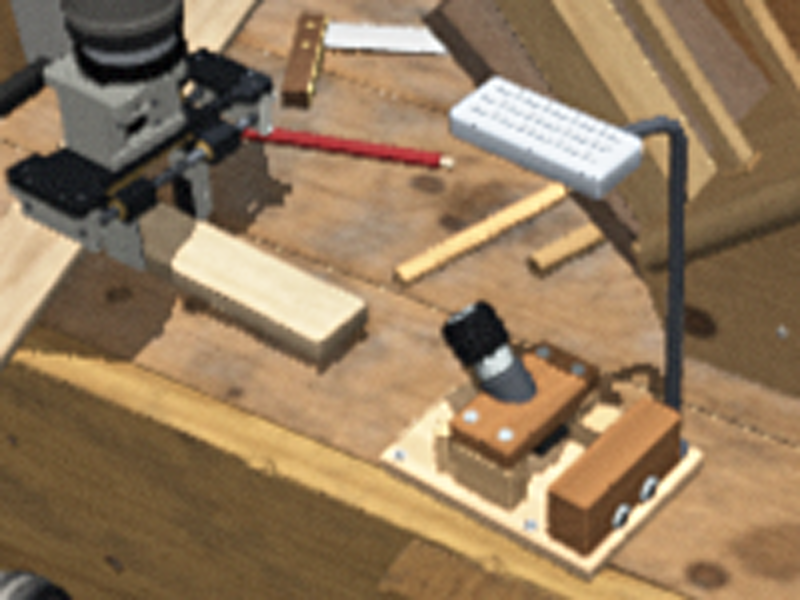

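Emit:
step_arm(series=[[0.3,-0.52,0.055,0,0],[0.3,-0.106,-0.994,0,0],[0.3,-0.106,-0.994,0,0],[0.3,-0.106,-0.994,0,0],[0.3,-0.04,-0.4,-0.06,0],[0.3,0,0,0,0],[0.3,0,0,0,0]])

```text
time: 12.9
tool_pos: [0.4849, 0.1853, 0.0376]
tool_rot: [3.141, -0.0, 1.465]
contact_force: [0.1, -0.2, -0.5]
opening: 0.0497
```

```bash
cat > m.py <<'E'
from h import *
import sys
tag=sys.argv[1]
d=cam('scene','scene'+tag);W=pts(d)
cv2.imwrite(f'pics/z{tag}.png',cv2.resize(d['pixels'][170:310,150:300],None,fx=4,fy=4,interpolation=cv2.INTER_CUBIC))
s=sensors.observe();print(s['tool_pos'],s['tool_rot'],s['contact_force'],s['opening'])
th=np.deg2rad(-6.1);R=np.array([[np.cos(th),-np.sin(th)],[np.sin(th),np.cos(th)]]);o=np.array([.4625,-.0295])
print('tcp jig',s['tool_pos'][:2]@R-o)
q=W[...,:2]@R-o; z=W[...,2]
for nm,lo,hi,ys in [('slat',.026,.045,np.arange(.05,.25,.015)),('fence',.034,.043,np.arange(-.03,.09,.015))]:
  m=(z>lo)&(z<hi)&(abs(q[...,0])<.06)
  for y in ys:
    k=m&(abs(q[...,1]-y)<.0075)
    if k.sum()>5: print(nm,y.round(3),k.sum(),'x',np.percentile(q[k][:,0],[3,97]).round(4),'z',np.percentile(z[k],[50,90,97]).round(4))
E
python3 m.py 8
```

```text
[0.48484663 0.18560069 0.03761425] [ 3.14120737e+00 -3.44636661e-04  1.46605974e+00] [ 0.31848446  0.10489108 -1.00293032] 0.04970237873664583
tcp jig [-1.21286249e-04  2.65571582e-01]
slat 0.095 79 x [-0.023   0.0243] z [0.0309 0.0343 0.0353]
slat 0.11 80 x [-0.0237  0.025 ] z [0.031  0.0337 0.0345]
slat 0.125 78 x [-0.0245  0.0243] z [0.0313 0.0343 0.0349]
slat 0.14 66 x [-0.0251  0.026 ] z [0.031  0.0334 0.0345]
slat 0.155 75 x [-0.023  0.024] z [0.0313 0.0343 0.0351]
slat 0.17 70 x [-0.0244  0.0229] z [0.0311 0.0342 0.0352]
slat 0.185 69 x [-0.0232  0.0248] z [0.0313 0.0339 0.0345]
slat 0.2 72 x [-0.0257  0.0244] z [0.0308 0.0332 0.0353]
slat 0.215 66 x [-0.026   0.0235] z [0.0311 0.034  0.0351]
slat 0.23 70 x [-0.0247  0.0249] z [0.0309 0.034  0.0345]
slat 0.245 83 x [-0.0366  0.0314] z [0.0315 0.0361 0.0425]
fence -0.03 28 x [0.026  0.0477] z [0.0379 0.0403 0.0408]
fence -0.015 71 x [-0.045  0.048] z [0.0396 0.0424 0.0428]
fence 0.0 12 x [-0.0484 -0.043 ] z [0.0392 0.042  0.0422]
fence 0.015 9 x [-0.0459 -0.0405] z [0.0366 0.0423 0.0427]
fence 0.03 9 x [-0.0452 -0.0386] z [0.0376 0.0424 0.0428]
fence 0.045 7 x [-0.0457 -0.0383] z [0.0362 0.0399 0.041 ]
```

View pics/z8.png

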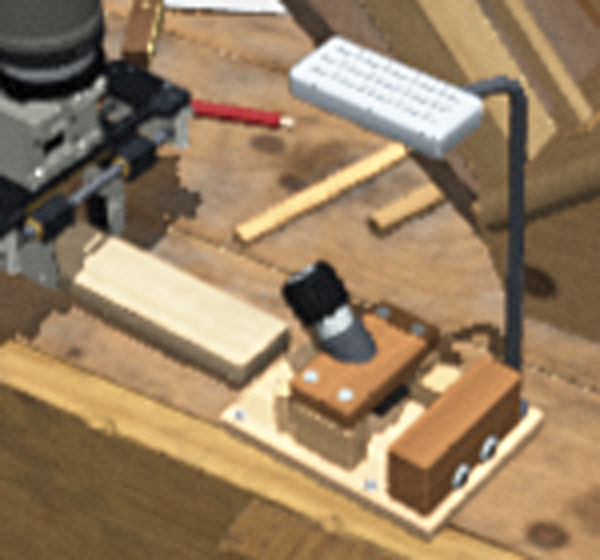

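Emit:
step_arm(series=[[0.3,-0.053,-0.497,0,0],[0.3,-0.053,-0.497,0,0],[0.3,-0.053,-0.497,0,0],[0.3,-0.053,-0.497,0,0],[0.3,0,0,0,0]])

```text
time: 13.45
tool_pos: [0.479, 0.1334, 0.0376]
tool_rot: [-3.141, 0.0, 1.464]
contact_force: [-0.4, -0.4, -1.1]
opening: 0.0499
```

Emit:
step_arm(series=[[0.3,-0.053,-0.497,0,0],[0.3,-0.053,-0.497,0,0],[0.3,-0.053,-0.497,0,0],[0.3,-0.053,-0.497,0,0],[0.3,0,0,0,0]])

```text
time: 13.95
tool_pos: [0.4738, 0.0838, 0.0376]
tool_rot: [-3.141, 0.0, 1.464]
contact_force: [0.1, 1.7, -0.7]
opening: 0.05
```

Emit:
step_arm(series=[[0.3,-0.053,-0.497,0,0],[0.3,-0.032,-0.298,0,0],[0.3,0,0,0,0]])

```text
time: 14.25
tool_pos: [0.4718, 0.0647, 0.0376]
tool_rot: [-3.142, 0.0, 1.465]
contact_force: [-0.0, -0.6, -1.2]
opening: 0.0494
```

```bash
python3 m.py 9
```

```text
[0.47185359 0.06514247 0.03764687] [ 3.14155463e+00 -3.12652853e-05  1.46487885e+00] [-0.45249628 -0.05722146 -0.51456542] 0.04955293738154959
tcp jig [-0.00024037  0.14441472]
slat 0.05 8 x [-0.0364  0.0142] z [0.0341 0.0387 0.043 ]
slat 0.065 70 x [-0.023   0.0262] z [0.0317 0.034  0.0351]
slat 0.08 86 x [-0.025   0.0256] z [0.031  0.0335 0.0349]
slat 0.095 75 x [-0.0243  0.0232] z [0.0319 0.0343 0.0352]
slat 0.11 78 x [-0.0258  0.0218] z [0.0317 0.0342 0.0354]
slat 0.125 110 x [-0.0391  0.0377] z [0.0322 0.0398 0.043 ]
slat 0.14 94 x [-0.0415  0.0321] z [0.0328 0.0413 0.0442]
slat 0.155 21 x [-0.0021  0.0269] z [0.0311 0.0393 0.0399]
fence -0.03 41 x [-0.0134  0.0492] z [0.0366 0.0389 0.0391]
fence -0.015 73 x [-0.0467  0.0457] z [0.0382 0.0422 0.0425]
fence 0.0 15 x [-0.048 -0.043] z [0.0384 0.0426 0.0426]
fence 0.015 10 x [-0.0483 -0.0429] z [0.0406 0.0426 0.0429]
fence 0.03 8 x [-0.0474 -0.0423] z [0.0412 0.0425 0.0426]
fence 0.06 9 x [-0.0247  0.0201] z [0.0351 0.0363 0.0367]
fence 0.075 6 x [-0.026   0.0129] z [0.0345 0.0349 0.035 ]
```

View pics/z9.png

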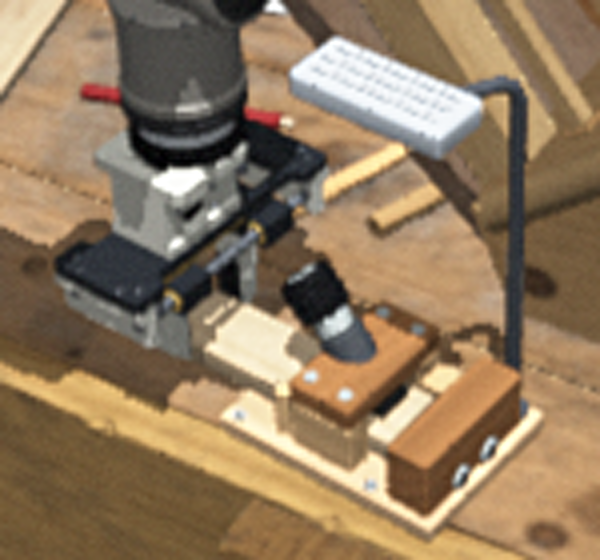

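Emit:
step_arm(series=[[0.3,-0.03,-0.28,-0.04,0],[0.3,-0.02,-0.2,0,0],[0.3,0,0,0,0]])

```text
time: 14.6
tool_pos: [0.4708, 0.053, 0.0368]
tool_rot: [3.141, 0.0, 1.466]
contact_force: [0.9, -1.5, 2.0]
opening: 0.0498
```

Emit:
step_arm(series=[[0.3,-0.01,-0.1,0,0],[0.3,0,0,0,0]])

```text
time: 14.8
tool_pos: [0.4706, 0.0509, 0.0368]
tool_rot: [3.141, 0.0, 1.466]
contact_force: [-0.2, -0.8, 2.3]
opening: 0.0498
```

Emit:
step_arm(series=[[0.3,-0.01,-0.08,0,0],[0.3,0,0,0,0]])

```text
time: 15.0
tool_pos: [0.4703, 0.049, 0.0368]
tool_rot: [3.141, -0.0, 1.466]
contact_force: [-0.2, 1.3, 2.9]
opening: 0.0497
```

Emit:
step_arm(series=[[0.3,-0.008,-0.08,0,0],[0.3,0,0,0,0]])

```text
time: 15.2
tool_pos: [0.47, 0.047, 0.0367]
tool_rot: [3.141, -0.0, 1.466]
contact_force: [0.6, 1.4, 5.0]
opening: 0.0497
```

Emit:
step_arm(series=[[0.3,-0.008,-0.08,0.02,0],[0.3,0,0,0,0]])

```text
time: 15.4
tool_pos: [0.4702, 0.0467, 0.0371]
tool_rot: [3.14, -0.003, 1.464]
contact_force: [3.0, 14.3, 1.1]
opening: 0.0494
```

Emit:
step_arm(series=[[0.3,-0.006,-0.06,0,0],[0.3,0,0,0,0]])

```text
time: 15.6
tool_pos: [0.4706, 0.0464, 0.0373]
tool_rot: [3.139, -0.004, 1.464]
contact_force: [5.4, 22.5, 0.7]
opening: 0.0495
```

Emit:
step_arm(series=[[0.3,-0.006,-0.06,0,0],[0.3,0,0,0,0]])

```text
time: 15.8
tool_pos: [0.4712, 0.046, 0.0375]
tool_rot: [3.138, -0.006, 1.464]
contact_force: [6.6, 28.9, 0.4]
opening: 0.0499
```

Emit:
step_arm(series=[[0.3,-0.01,0.13,0,0],[0.3,0,0,0,0],[0.75,0,0,0,0],[0.75,0,0,0,0],[0.75,0,0,0,0]])

```text
time: 16.3
tool_pos: [0.4687, 0.0449, 0.0369]
tool_rot: [-3.141, 0.0, 1.465]
contact_force: [-0.8, -0.2, 0.6]
opening: 0.0671
```

```bash
python3 m.py 10
```

```text
[0.46879277 0.04494211 0.03690232] [-3.14076675e+00  2.97884669e-04  1.46542015e+00] [ 0.58641483 -0.07929294 -1.22467551] 0.06832435514385754
tcp jig [-0.00113729  0.12400347]
slat 0.065 80 x [-0.0262  0.0243] z [0.0311 0.034  0.035 ]
slat 0.08 80 x [-0.0257  0.0233] z [0.0317 0.0349 0.0354]
slat 0.095 75 x [-0.025   0.0236] z [0.0313 0.0336 0.0344]
slat 0.11 132 x [-0.05    0.0396] z [0.0322 0.0402 0.0434]
slat 0.125 89 x [-0.0514  0.0342] z [0.0316 0.0382 0.0425]
slat 0.14 9 x [-0.0077  0.0247] z [0.0308 0.0323 0.0329]
fence -0.03 36 x [-0.0082  0.0498] z [0.037  0.0398 0.0407]
fence -0.015 66 x [-0.0457  0.0481] z [0.0381 0.0422 0.0428]
fence 0.0 11 x [-0.0485 -0.0437] z [0.0375 0.0416 0.0422]
fence 0.015 13 x [-0.0464 -0.0435] z [0.0386 0.0411 0.0422]
fence 0.03 13 x [-0.0467 -0.0395] z [0.0389 0.0408 0.0422]
fence 0.06 7 x [-0.0119  0.0151] z [0.0343 0.0352 0.0355]
fence 0.075 10 x [-0.0181  0.0172] z [0.0351 0.0354 0.0354]
```

View pics/z10.png

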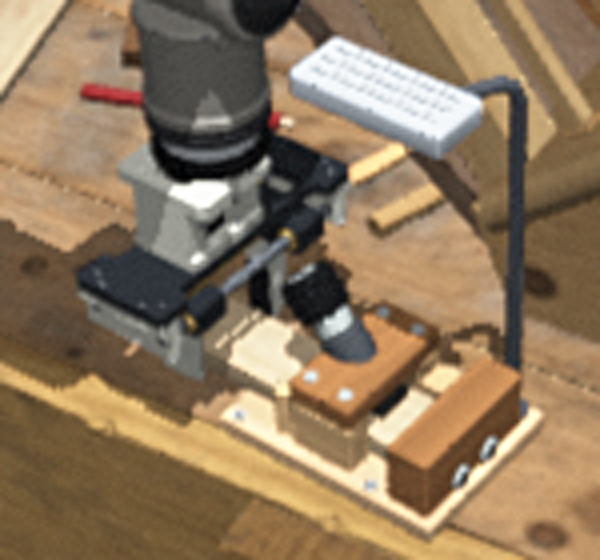

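Emit:
step_arm(series=[[1,0,0,0.8,0],[1,0.053,0.5,0.8,0],[1,0.106,0.994,0,0],[1,0.106,0.994,0,0],[0,0,0,0,0],[0,0,0,0,0]])

```text
time: 16.95
tool_pos: [0.4755, 0.1074, 0.0769]
tool_rot: [-3.141, 0.0, 1.467]
contact_force: [1.0, 0.2, 0.7]
opening: 0.08
```

```bash
python3 m.py 11; python3 - <<'E'
from h import *
d=cam('wrist','wrist11');d=cam('top','top11')
W=pts(d)
th=np.deg2rad(-6.1);R=np.array([[np.cos(th),-np.sin(th)],[np.sin(th),np.cos(th)]]);o=np.array([.4625,-.0295])
for n in ['top11','scene11','wrist11']:
    d=dict(np.load(f'/tmp/{n}.npz'));W=pts(d);q=W[...,:2]@R-o;z=W[...,2]
    m=(z>.028)&(z<.038)&(abs(q[...,0])<.02)&(q[...,1]>.04)&(q[...,1]<.2)
    if m.sum()>5: print(n,m.sum(),np.percentile(q[m][:,1],[90,97,99]).round(4))
E
```

```text
[0.47547582 0.10701647 0.07691407] [-3.14101070e+00  4.49272352e-04  1.46606070e+00] [-0.06931009 -0.23091548  1.02838452] 0.07667248783397004
tcp jig [-0.00108835  0.18643653]
slat 0.05 10 x [-0.0421  0.014 ] z [0.0341 0.0387 0.0404]
slat 0.065 72 x [-0.0238  0.0242] z [0.0311 0.0336 0.0351]
slat 0.08 82 x [-0.0242  0.0319] z [0.0317 0.0343 0.0358]
slat 0.095 77 x [-0.025   0.0238] z [0.0311 0.0336 0.0348]
slat 0.11 75 x [-0.0258  0.0215] z [0.0306 0.034  0.0356]
slat 0.125 76 x [-0.026  0.024] z [0.0311 0.0346 0.0351]
slat 0.14 73 x [-0.0254  0.0223] z [0.0312 0.0336 0.0353]
slat 0.155 19 x [-0.0262  0.0223] z [0.0302 0.0323 0.0327]
fence -0.03 32 x [-0.0111  0.0481] z [0.0369 0.039  0.0404]
fence -0.015 66 x [-0.0477  0.0475] z [0.0383 0.0418 0.0424]
fence 0.0 13 x [-0.0473 -0.0416] z [0.0394 0.0416 0.0421]
fence 0.015 14 x [-0.0481 -0.0427] z [0.0374 0.0409 0.0414]
fence 0.03 6 x [-0.0449 -0.0391] z [0.0384 0.0413 0.0423]
fence 0.06 8 x [-0.0202  0.0195] z [0.0348 0.0365 0.0368]
fence 0.075 9 x [-0.0148  0.0167] z [0.035  0.0371 0.0371]
top11 467 [0.1437 0.151  0.1519]
scene11 335 [0.1421 0.1486 0.1509]
wrist11 1393 [0.1446 0.1459 0.1464]
```

View pics/z11.png

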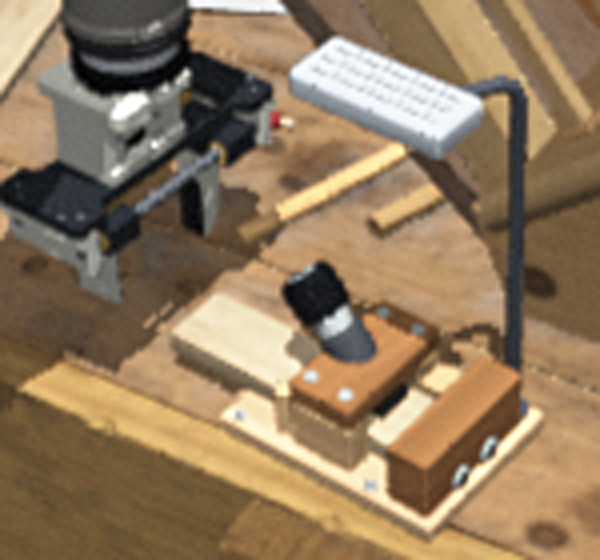

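View pics/wrist11.png

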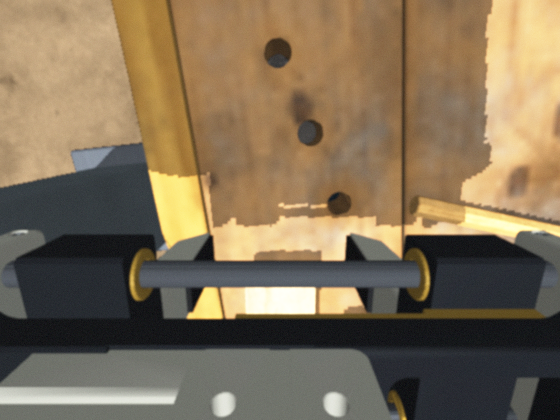

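Emit:
step_arm(series=[[0,0.025,0,-0.8,0],[0,0.025,0,-0.8,0],[0,0,0,0,0],[0,0,0,0,0],[0,-0.053,-0.5,0,0],[0,-0.01,-0.1,0,0],[0,0,0,0,0]])

```text
time: 17.8
tool_pos: [0.4758, 0.0917, 0.0378]
tool_rot: [3.14, -0.0, 1.465]
contact_force: [-0.0, -0.4, 0.2]
opening: 0.0125
```

Emit:
step_arm(series=[[0,-0.01,-0.1,0,0],[0,0,0,0,0]])

```text
time: 18.0
tool_pos: [0.4753, 0.0898, 0.0374]
tool_rot: [3.141, -0.0, 1.466]
contact_force: [0.2, 0.3, -0.6]
opening: 0.0009
```

Emit:
step_arm(series=[[0,-0.01,-0.1,0,0],[0,0,0,0,0]])

```text
time: 18.2
tool_pos: [0.4749, 0.0874, 0.0371]
tool_rot: [3.142, 0.0, 1.466]
contact_force: [-1.1, 0.7, -0.1]
opening: 0.0004
```

Emit:
step_arm(series=[[0,-0.01,-0.1,0,0],[0,0,0,0,0]])

```text
time: 18.4
tool_pos: [0.4747, 0.0848, 0.0371]
tool_rot: [3.142, 0.0, 1.466]
contact_force: [-0.2, 0.2, -0.3]
opening: 0.0006
```

Emit:
step_arm(series=[[0,-0.008,-0.08,0,0],[0,0,0,0,0]])

```text
time: 18.6
tool_pos: [0.4754, 0.0842, 0.0374]
tool_rot: [3.139, -0.002, 1.465]
contact_force: [1.8, 7.2, -1.3]
opening: 0.0005
```

Emit:
step_arm(series=[[0,-0.008,-0.08,0,0],[0,0,0,0,0]])

```text
time: 18.8
tool_pos: [0.476, 0.0839, 0.0377]
tool_rot: [3.138, -0.005, 1.464]
contact_force: [3.7, 19.5, -0.6]
opening: 0.0003
```

Emit:
step_arm(series=[[0,-0.008,-0.08,0,0],[0,0,0,0,0]])

```text
time: 19.0
tool_pos: [0.4761, 0.0837, 0.0379]
tool_rot: [3.137, -0.008, 1.463]
contact_force: [5.4, 31.3, -0.8]
opening: 0.0006
```

Emit:
step_arm(series=[[0,0.106,0.994,0,0],[0,0,0.8,0.97,0],[1,-0.5,0,0.97,1],[1,-0.5,0,0.97,1],[1,-0.5,0,0,1],[1,-0.35,0,0,1],[1,0,0,0,1],[1,0,0,0,1],[1,0,0,0,1],[1,0,0,0,1],[1,0,0,0,1],[1,0,0,0,1]], squeeze=60)

```text
time: 20.2
tool_pos: [0.4304, 0.1238, 0.1099]
tool_rot: [3.142, -0.0, 2.269]
contact_force: [0.4, 1.3, -0.2]
opening: 0.0761
```

Emit:
step_arm(series=[[1,0,0,0,1],[1,0,0,0,1],[1,0,0,0,1],[1,0,0,0,1],[1,0,0,0,1],[1,0,0,0,1],[1,0,0,0,1],[1,0,0,0,1],[1,0,0,0,1],[1,0,0,0,0.6],[1,0,0,0,0]])

```text
time: 21.3
tool_pos: [0.4304, 0.1238, 0.1099]
tool_rot: [3.142, -0.0, 3.034]
contact_force: [0.4, -0.4, -0.7]
opening: 0.0917
```

```bash
python3 m.py 12|head -3; python3 - <<'E'
from h import *
d=cam('top','top12')
for n,r in [('top',(240,300,215,300)),]:
  cv2.imwrite('pics/t12.png',cv2.resize(d['pixels'][245:285,220:290],None,fx=10,fy=10,interpolation=cv2.INTER_CUBIC))
d=cv2.imread('pics/scene12.png');cv2.imwrite('pics/s12.png',cv2.resize(d[225:285,200:270],None,fx=9,fy=9,interpolation=cv2.INTER_CUBIC))
E
```

```text
[0.43046705 0.12384122 0.1098787 ] [ 3.14149688e+00 -3.17351509e-05  3.03272771e+00] [ 0.32289525  0.21284137 -0.32901145] 0.09211957960448461
tcp jig [-0.04763015  0.1983832 ]
slat 0.05 9 x [-0.0424  0.0061] z [0.0328 0.0424 0.0438]
```

View pics/t12.png

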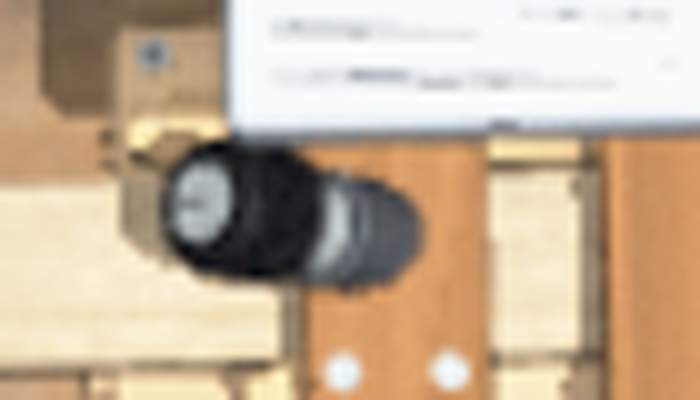

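View pics/s12.png

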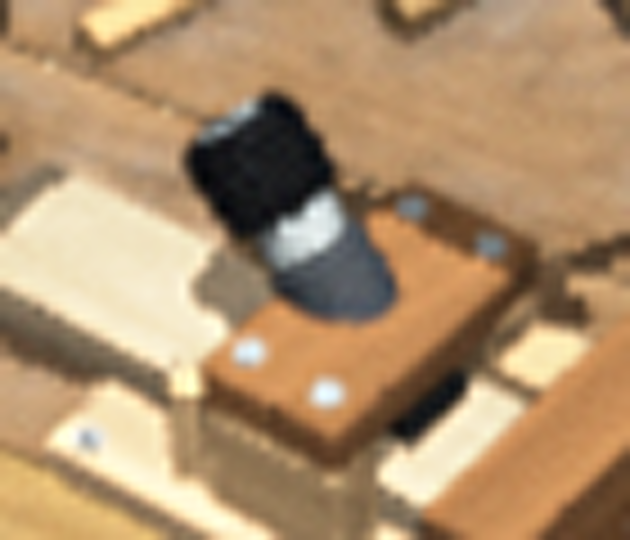

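```bash
python3 - <<'E'
import cv2,numpy as np
o=[cv2.resize(cv2.imread(f'pics/{n}.png')[254:276,230:262],None,fx=12,fy=12,interpolation=cv2.INTER_LANCZOS4) for n in ['top0','top12']]
cv2.imwrite('pics/cmp.png',np.hstack(o))
E
```

```text
(no output)
```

View pics/cmp.png

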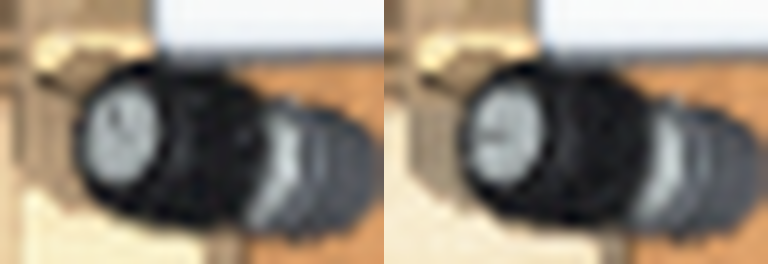

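Emit:
step_arm(series=[[1,-0.107,-1,0,0],[1,-0.107,-1,0,0],[1,-0.107,-1,0,0],[1,-0.107,-1,0,0],[1,-0.02,-0.2,0,0],[1,0.4,-0.043,0,0],[1,0.1,-0.01,0,0],[1,0,0,0,0]])

```text
time: 22.2
tool_pos: [0.4326, 0.0182, 0.1099]
tool_rot: [3.141, 0.001, 3.034]
contact_force: [0.8, 0.1, -0.7]
opening: 0.0918
```

Emit:
step_arm(series=[[1,0.2,-0.021,0,0],[1,0,0,0,0]])

```text
time: 22.4
tool_pos: [0.4375, 0.0175, 0.1099]
tool_rot: [3.141, 0.001, 3.035]
contact_force: [0.4, -0.1, 0.5]
opening: 0.092
```

Emit:
step_arm(series=[[1,0.1,-0.01,0,0],[1,0,0,0,0]])

```text
time: 22.6
tool_pos: [0.4392, 0.017, 0.1098]
tool_rot: [3.141, -0.001, 3.034]
contact_force: [0.0, 0.3, -0.7]
opening: 0.092
```

Emit:
step_arm(series=[[1,0.08,-0.008,0,0],[1,0,0,0,0]])

```text
time: 22.8
tool_pos: [0.4398, 0.0169, 0.1096]
tool_rot: [3.141, -0.004, 3.033]
contact_force: [-5.3, 2.1, 3.1]
opening: 0.0916
```

Emit:
step_arm(series=[[1,0.08,-0.008,0,0],[1,0.06,-0.006,0,0],[1,0,0,0,0]])

```text
time: 23.1
tool_pos: [0.4403, 0.0172, 0.1092]
tool_rot: [3.141, -0.011, 3.032]
contact_force: [-14.1, 4.2, 10.4]
opening: 0.0918
```

Emit:
step_arm(series=[[1,0.02,0.092,-0.077,0],[1,0.01,0.092,-0.077,0],[1,0,0,0,0]])

```text
time: 23.4
tool_pos: [0.4406, 0.0219, 0.1051]
tool_rot: [3.141, -0.011, 3.032]
contact_force: [-14.9, 3.9, 9.0]
opening: 0.0917
```

Emit:
step_arm(series=[[1,0.01,0.092,-0.077,0],[1,0.01,0.092,-0.077,0],[1,0,0,0,0]])

```text
time: 23.7
tool_pos: [0.4411, 0.0265, 0.1012]
tool_rot: [3.141, -0.011, 3.032]
contact_force: [-14.5, 3.9, 9.7]
opening: 0.0917
```

Emit:
step_arm(series=[[1,0.01,0.092,-0.077,0],[1,0,0,0,0]])

```text
time: 23.9
tool_pos: [0.4414, 0.0288, 0.0993]
tool_rot: [3.141, -0.011, 3.032]
contact_force: [-14.4, 4.4, 7.4]
opening: 0.0919
```

Emit:
step_arm(series=[[1,0.01,0.061,-0.051,0],[1,0,0,0,0]])

```text
time: 24.1
tool_pos: [0.4415, 0.03, 0.0981]
tool_rot: [3.141, -0.011, 3.032]
contact_force: [-14.8, 2.4, 10.0]
opening: 0.0915
```

Emit:
step_arm(series=[[1,0.01,0.061,-0.051,0],[1,0,0,0,0]])

```text
time: 24.3
tool_pos: [0.4418, 0.0312, 0.0969]
tool_rot: [-3.141, -0.011, 3.032]
contact_force: [-16.2, 1.0, 11.8]
opening: 0.0919
```

Emit:
step_arm(series=[[1,0.03,0.046,-0.039,0],[1,0,0,0,0]])

```text
time: 24.5
tool_pos: [0.4419, 0.0323, 0.0959]
tool_rot: [-3.141, -0.013, 3.032]
contact_force: [-18.0, 0.3, 11.3]
opening: 0.0918
```

Emit:
step_arm(series=[[1,0.03,0.046,-0.039,0],[1,0,0,0,0]])

```text
time: 24.7
tool_pos: [0.4422, 0.0337, 0.0948]
tool_rot: [-3.142, -0.014, 3.032]
contact_force: [-18.8, 1.1, 11.9]
opening: 0.0916
```

Emit:
step_arm(series=[[1,0.02,0.046,-0.039,0],[1,0,0,0,0]])

```text
time: 24.9
tool_pos: [0.4424, 0.035, 0.0937]
tool_rot: [3.141, -0.014, 3.032]
contact_force: [-19.1, 2.3, 11.5]
opening: 0.0917
```

Emit:
step_arm(series=[[1,0.01,0.046,-0.039,0],[1,0,0,0,0]])

```text
time: 25.1
tool_pos: [0.4426, 0.0361, 0.0927]
tool_rot: [3.142, -0.014, 3.032]
contact_force: [-20.1, 1.8, 11.8]
opening: 0.0919
```

```bash
python3 - <<'E'
from h import *
s=sensors.observe();F=s['contact_force'];fy=.106*F[0]+.994*F[1];print(F,.766*fy-.643*F[2],s['tool_pos'],s['torque'])
d=cam('scene','scene13');d=d['pixels']
cv2.imwrite('pics/s13.png',cv2.resize(d[225:285,200:270],None,fx=9,fy=9,interpolation=cv2.INTER_CUBIC))
E
```

```text
[-20.08789534   1.80124589  11.80138466] -7.8478712655133975 [0.44257716 0.03608895 0.09268747] [-0.44782533  2.8642852  -1.19419392]
```

View pics/s13.png

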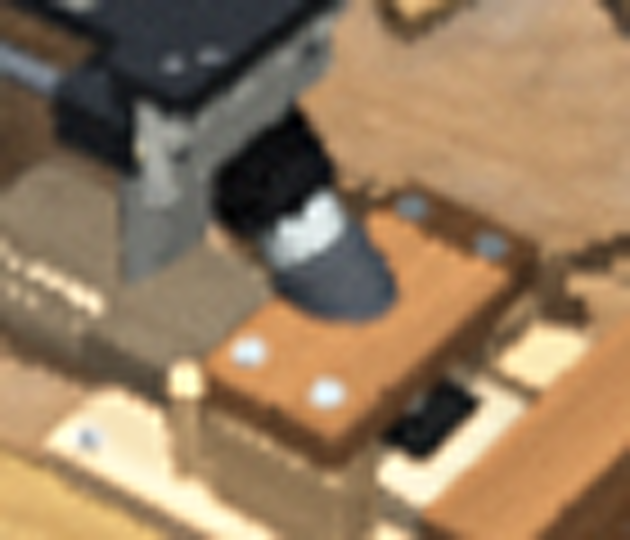

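Emit:
step_arm(series=[[1,-0.4,0.043,0,0],[1,-0.8,0.085,0,0],[1,0.107,1,0,0],[1,0.107,1,0,0],[1,0.107,1,0,0],[1,0.107,1,0,0],[1,0.107,1,0,0],[1,0,0,0,0]])

```text
time: 25.95
tool_pos: [0.4332, 0.1657, 0.094]
tool_rot: [3.14, 0.002, 3.037]
contact_force: [0.9, -0.8, 1.2]
opening: 0.0919
```

```bash
python3 m.py 14; python3 - <<'E'
from h import *
d=cam('top','top14')
o=[cv2.resize(cv2.imread(f'pics/{n}.png')[254:276,230:262],None,fx=12,fy=12,interpolation=cv2.INTER_LANCZOS4) for n in ['top0','top14']]
p=[cv2.resize(cv2.imread(f'pics/{n}.png')[230:262,215:247],None,fx=12,fy=10,interpolation=cv2.INTER_LANCZOS4) for n in ['scene0','scene14']]
cv2.imwrite('pics/cmp2.png',np.vstack([np.hstack(o),np.hstack(p)]))
E
```

```text
[0.43272115 0.16449778 0.0938765 ] [3.14129358e+00 1.10461191e-03 3.03644085e+00] [ 0.31303314 -0.62910934  0.26426841] 0.09191064253721429
tcp jig [-0.04970914  0.2390491 ]
slat 0.05 6 x [-0.0423 -0.0079] z [0.0351 0.0399 0.0413]
slat 0.065 76 x [-0.0233  0.0256] z [0.0312 0.0334 0.0341]
slat 0.08 81 x [-0.0251  0.0267] z [0.0311 0.0336 0.0351]
slat 0.095 76 x [-0.0257  0.0255] z [0.0307 0.0335 0.0349]
slat 0.11 79 x [-0.0244  0.024 ] z [0.0309 0.0331 0.0341]
slat 0.125 78 x [-0.0247  0.024 ] z [0.031  0.0339 0.0352]
slat 0.14 72 x [-0.0245  0.024 ] z [0.0314 0.0343 0.0359]
slat 0.155 17 x [-0.0211  0.0246] z [0.031  0.0326 0.0331]
fence -0.03 47 x [-0.0211  0.0488] z [0.0368 0.0394 0.0397]
fence -0.015 90 x [-0.0457  0.0465] z [0.0381 0.0411 0.0425]
fence 0.0 11 x [-0.0488 -0.0429] z [0.0389 0.0428 0.0429]
fence 0.015 14 x [-0.0481 -0.0428] z [0.0375 0.0426 0.0427]
fence 0.03 13 x [-0.0466 -0.0393] z [0.0383 0.0402 0.0405]
```

View pics/cmp2.png

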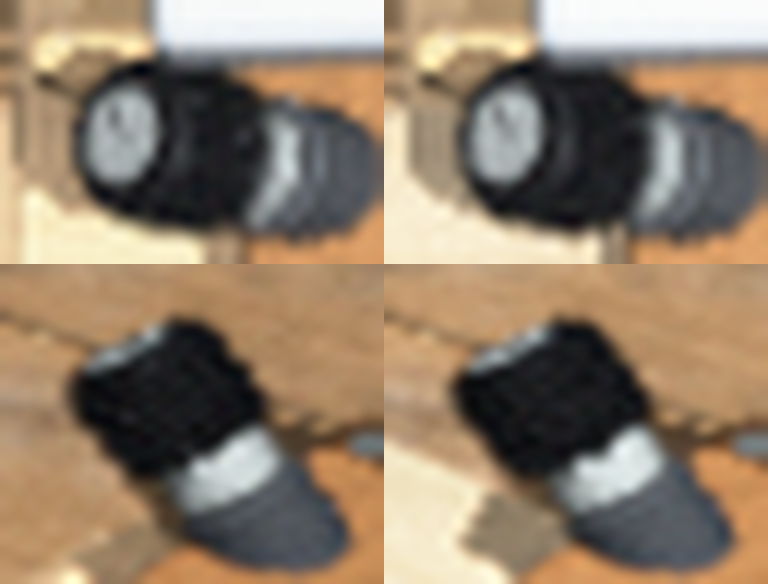

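View pics/z14.png

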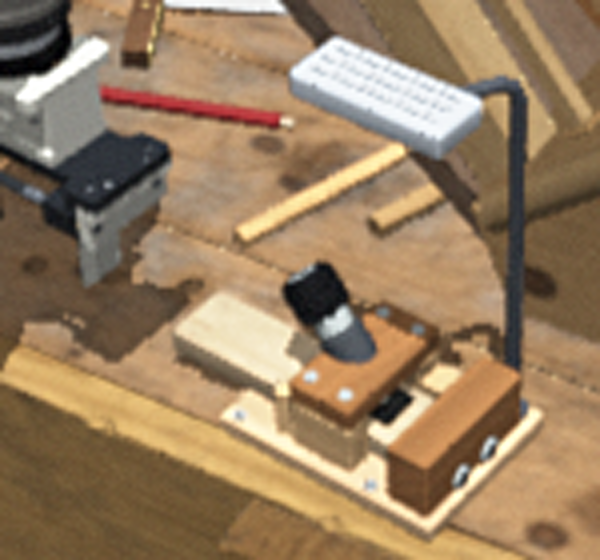

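Emit:
step_arm(series=[[1,0,0,0.5,-1],[1,0,0,0,-1],[1,0,0,0,-1],[1,0,0,0,-1],[1,0,0,0,-1],[1,0,0,0,-1],[1,0,0,0,-1],[1,0,0,0,-1],[1,0,0,0,-1],[1,0,0,0,-1],[1,0,0,0,-1],[1,0,0,0,-1]])

```text
time: 27.25
tool_pos: [0.4325, 0.1624, 0.1063]
tool_rot: [-3.142, 0.0, 2.069]
contact_force: [0.1, 1.5, 0.4]
opening: 0.0917
```

Emit:
step_arm(series=[[1,0,0,0,-1],[1,0,0,0,-1],[1,0,0,0,-1],[1,0,0,0,-1],[1,0,0,0,-1],[1,0,0,0,-1],[1,0,0,0,-1],[1,0,0,0,-1],[1,0,0,0,-1],[1,0,0,0,-1],[1,0,0,0,-1],[1,0,0,0,-1]])

```text
time: 28.45
tool_pos: [0.4325, 0.1624, 0.1063]
tool_rot: [3.141, 0.0, 1.109]
contact_force: [-0.7, 0.5, -0.3]
opening: 0.0915
```

Emit:
step_arm(series=[[1,-0.4,0,0,-1],[1,-0.4,0,0,-1],[1,0,0,0,-1],[1,0,0,0,-1],[1,0,0,0,-1],[1,0,0,0,-1],[1,0,0,0,-1],[1,0,0,0,-1],[1,0,0,0,-1],[1,0,0,0,-1],[1,0,0,0,-1],[1,0,0,0,-1]])

```text
time: 29.65
tool_pos: [0.4125, 0.1624, 0.1064]
tool_rot: [3.141, -0.0, 0.149]
contact_force: [0.2, 0.1, 0.5]
opening: 0.0916
```

Emit:
step_arm(series=[[1,0,0,0,-1],[1,0,0,0,-1],[1,0,0,0,-1],[1,-0.1,-1,0,0],[1,-0.1,-1,0,0],[1,0,0,0,0]])

```text
time: 30.25
tool_pos: [0.407, 0.1109, 0.1063]
tool_rot: [3.141, 0.001, -0.09]
contact_force: [0.4, -0.6, -0.5]
opening: 0.0919
```

```bash
python3 - <<'E'
from h import *
s=sensors.observe();print(s['tool_pos'],s['tool_rot'],s['contact_force'],s['qpos'])
d=cam('wrist','wrist15')
E
```

```text
[0.40696553 0.11089335 0.10629007] [ 3.14074670e+00  5.57258976e-04 -8.95291484e-02] [ 0.36616287 -0.55765921 -0.5259356 ] [ 8.44320870e-02  3.40275206e-01  1.98024241e+00 -1.00598326e-03
  8.21770562e-01  1.74544258e+00]
```

View pics/wrist15.png

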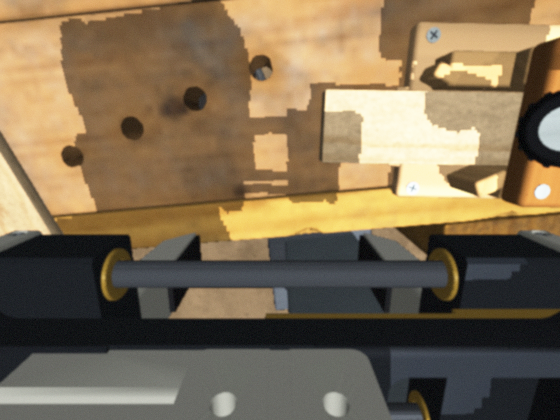

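Emit:
step_arm(series=[[1,-0.07,-0.7,0,0],[1,-0.07,-0.7,0,0],[1,0,0,0,0]])

```text
time: 30.6
tool_pos: [0.4039, 0.0776, 0.1064]
tool_rot: [3.141, -0.0, -0.088]
contact_force: [-0.2, 0.6, 0.4]
opening: 0.0923
```

```bash
python3 - <<'E'
from h import *
d=cam('wrist','wrist16')
cv2.imwrite('pics/w16.png',cv2.resize(d['pixels'][60:210,410:560],None,fx=4,fy=4,interpolation=cv2.INTER_CUBIC))
E
```

```text
(no output)
```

View pics/w16.png

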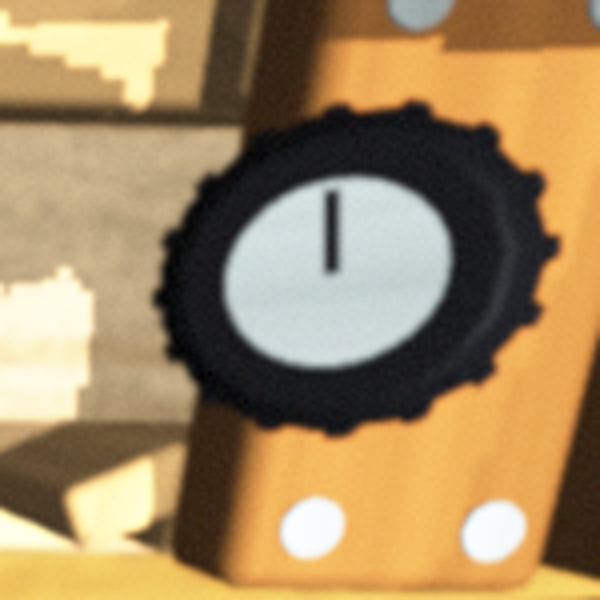

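```bash
python3 - <<'E'
from h import *
th=np.deg2rad(-6.1);R=np.array([[np.cos(th),-np.sin(th)],[np.sin(th),np.cos(th)]]);o=np.array([.4625,-.0295])
c,s_=np.cos(np.deg2rad(40)),np.sin(np.deg2rad(40))
a=np.array([0,s_,c]);xj=np.array([1.,0,0]);up=np.cross(a,xj) # anticlockwise from x by +90
print('up',up)
def onface(d,u,v,hface=.1225):
    K=d['camera_matrix'];T=d['pose']
    r=T[:3,:3]@np.array([(u-K[0,2])/K[0,0],(v-K[1,2])/K[1,1],1]);p=T[:3,3]
    r=np.r_[r[:2]@R,r[2]];p=np.r_[p[:2]@R-o,p[2]]
    t=(hface-p@a)/(r@a);q=p+t*r
    return np.array([q@xj,q@up])
d=dict(np.load('/tmp/wrist16.npz'))
A=onface(d,492.5-.4,128-.4);B=onface(d,493,107.5)
# silver disc fit
img=d['pixels'];g=img[60:210,410:560].min(2)
m=(g>150).astype(np.uint8);n,l,st,cc=cv2.connectedComponentsWithStats(m)
i=l[75,70];print(st[i],cc[i]+[410,60]);C=onface(d,*(cc[i]+[410,60]))
print(A,B,C,'line len',np.hypot(*(B-A)),'phi',np.degrees(np.arctan2(*(B-A)[::-1])))
# lines in top images: dark centroid inside silver disc relative to disc centre
for n in ['top0','top12','top14']:
    d=dict(np.load(f'/tmp/{n}.npz'));im=d['pixels'].astype(float).mean(2)
    sub=im[255:272,234:248]
    k=cv2.resize(sub,None,fx=8,fy=8,interpolation=cv2.INTER_CUBIC)
    # project expected centre
    Cw3=a*.1225+C[0]*xj+C[1]*up
    w=np.r_[R@(Cw3[:2]+o),Cw3[2]];uv=proj(d,w);print(n,'proj centre',uv)
    best=[]
    for ph in range(0,360,15):
        v=[]
        for r in (.003,.005,.007):
            P=a*.1225+(C[0]+r*np.cos(np.deg2rad(ph)))*xj+(C[1]+r*np.sin(np.deg2rad(ph)))*up
            u_=proj(d,np.r_[R@(P[:2]+o),P[2]])
            v.append(cv2.getRectSubPix(im.astype(np.float32),(1,1),(float(u_[0]),float(u_[1])))[0,0])
        best.append((ph,round(float(np.mean(v)))))
    print(best)
E
```

```text
up [ 0.          0.76604444 -0.64278761]
[  57   45   55   46 1920] [494.05885417 127.928125  ]
[ 0.00015533 -0.0295036 ] [ 0.00870234 -0.02839649] [ 2.25642778e-05 -3.02411648e-02] line len 0.00861841812981442 phi 7.3805220679015004
top0 proj centre [240.56946484 264.87237587]
[(0, 175), (15, 177), (30, 165), (45, 151), (60, 150), (75, 160), (90, 167), (105, 169), (120, 171), (135, 172), (150, 171), (165, 168), (180, 160), (195, 155), (210, 148), (225, 149), (240, 147), (255, 145), (270, 143), (285, 144), (300, 151), (315, 160), (330, 164), (345, 172)]
top12 proj centre [240.56946484 264.87237587]
[(0, 176), (15, 176), (30, 175), (45, 171), (60, 163), (75, 150), (90, 149), (105, 169), (120, 177), (135, 177), (150, 174), (165, 169), (180, 163), (195, 159), (210, 152), (225, 155), (240, 154), (255, 153), (270, 151), (285, 153), (300, 159), (315, 166), (330, 169), (345, 175)]
top14 proj centre [240.56946484 264.87237587]
[(0, 177), (15, 175), (30, 160), (45, 150), (60, 155), (75, 165), (90, 171), (105, 174), (120, 176), (135, 177), (150, 175), (165, 172), (180, 165), (195, 160), (210, 151), (225, 153), (240, 152), (255, 148), (270, 147), (285, 149), (300, 156), (315, 165), (330, 170), (345, 177)]
```

```bash
python3 - <<'E'
from h import *
th=np.deg2rad(-6.1);R=np.array([[np.cos(th),-np.sin(th)],[np.sin(th),np.cos(th)]]);o=np.array([.4625,-.0295])
c,s_=np.cos(np.deg2rad(40)),np.sin(np.deg2rad(40))
a=np.array([0,s_,c]);xj=np.array([1.,0,0]);up=np.cross(a,xj)
ims={n:dict(np.load(f'/tmp/{n}.npz')) for n in ['top0','top12','top14']}
for n,d in ims.items():
    g=d['pixels'].min(2).astype(float)[255:275,232:250]
    w=np.clip(g-90,0,None);w[:, 12:]=0
    m=(g>95);m[:,12:]=0
    k=cv2.connectedComponentsWithStats(m.astype(np.uint8));print(n,k[3][1:]+[232,255],k[2][1:,4])
    print(g[5:16,3:13].astype(int))
E
```

```text
top0 [[235.90298507 264.2761194 ]
 [239.61538462 264.71794872]] [134  39]
[[ 93  97  88  63  32  37  34  29  27  31]
 [ 73  77  55  53  84 106 101  54  28  31]
 [101  66  59 113 139 174 165 109  31  38]
 [107  73  89 162 119 175 170 153  39  39]
 [105  56 107 168 132 163 168 152  60  37]
 [109  67 116 171 165 147 166 157  58  39]
 [109  70 120 169 167 167 168 144  29  50]
 [111  69 105 161 170 168 148  83  31  52]
 [112  75  59 125 152 148 105  24  32  44]
 [117 104  39  38  62  60  28  29  36  29]
 [116 111  74  27  24  26  23  29  32  26]]
top12 [[235.87218045 264.21804511]
 [239.6        264.625     ]] [133  40]
[[ 95  99  93  66  32  38  38  27  24  28]
 [ 73  79  59  62 103 103  99  56  32  33]
 [107  71  63 131 176 169 163 113  32  39]
 [119  85  94 178 172 172 174 158  43  39]
 [116  70 105 163 159 165 172 163  63  38]
 [109  67 104 130 131 151 176 164  57  43]
 [111  62 110 180 175 170 173 153  29  48]
 [114  82 113 171 175 169 153  86  35  52]
 [117  73  57 132 159 146 108  26  35  39]
 [120  96  44  32  59  67  26  30  35  36]
 [147 116  80  27  23  27  31  29  29  28]]
top14 [[235.82575758 264.17424242]
 [239.61538462 264.71794872]] [132  39]
[[ 95 104  93  64  37  42  45  31  29  29]
 [ 76  82  60  54  90 113 103  55  33  37]
 [104  70  62 115 146 181 172 117  29  41]
 [120  82  91 169 128 173 176 158  42  34]
 [115  70 108 172 148 146 173 157  62  41]
 [111  66 124 178 170 152 171 158  59  45]
 [111  75 119 176 173 173 172 150  36  51]
 [114  80 108 168 175 173 156  81  34  52]
 [120  82  66 128 158 149 105  29  34  46]
 [126 114  47  34  62  60  30  32  34  36]
 [147 119  82  35  30  24  27  31  30  27]]
```

```bash
python3 - <<'E'
from h import *
th=np.deg2rad(-6.1);R=np.array([[np.cos(th),-np.sin(th)],[np.sin(th),np.cos(th)]]);o=np.array([.4625,-.0295])
c,s_=np.cos(np.deg2rad(40)),np.sin(np.deg2rad(40))
a=np.array([0,s_,c]);xj=np.array([1.,0,0]);up=np.cross(a,xj)
d=dict(np.load('/tmp/top14.npz'))
P=lambda p:proj(d,np.r_[R@(p[:2]+o),p[2]])
C=a*.1225-.0302*up
J=np.c_[P(C+.005*xj)-P(C),P(C+.005*up)-P(C)]/.005;print(J)
for n,v in [('0',(-.4,-1.21)),('12',(-.9,.13)),('14',(-.28,-1.15))]:
    w=np.linalg.solve(J,v);print(n,w,np.degrees(np.arctan2(w[1],w[0])))
E
```

```text
[[  -1.5912275  -283.32117539]
 [-383.49814018   60.02238318]]
0 [0.00337317 0.00139288] 22.437166879110716
12 [0.00015806 0.00317572] 87.15072942232042
14 [0.00315062 0.00097058] 17.12202095499221
```

Emit:
step_arm(series=[[1,0.1,1,0,0],[1,0.1,1,0,0],[1,0,0,0.8,0],[1,0,0,0,0],[1,0,0,0,0]])

```text
time: 31.15
tool_pos: [0.409, 0.1291, 0.1263]
tool_rot: [-3.141, -0.001, -0.086]
contact_force: [-0.5, -0.8, -0.1]
opening: 0.0917
```

```bash
python3 - <<'E'
from h import *
th=np.deg2rad(-6.1);R=np.array([[np.cos(th),-np.sin(th)],[np.sin(th),np.cos(th)]]);o=np.array([.4625,-.0295])
s=sensors.observe();print(s['time'],s['tool_pos'],s['contact_force'])
cam('top','top17');cam('scene','scene17')
for n in ['top11','top17','scene11','scene17']:
    d=dict(np.load(f'/tmp/{n}.npz'));W=pts(d);q=W[...,:2]@R-o;z=W[...,2]
    m=(z>.028)&(z<.038)&(abs(q[...,0])<.02)&(q[...,1]>.04)&(q[...,1]<.2)
    print(n,m.sum(),np.percentile(q[m][:,1],[97,99]).round(4))
a=cv2.imread('pics/top0.png').astype(int);b=cv2.imread('pics/top17.png').astype(int)
df=abs(a-b).max(2)
print('tub/finial diff',df[215:275,325:420].max(),'pencil',(df[195:225,112:178]>60).sum())
cv2.imwrite('pics/f17.png',np.hstack([cv2.imread('pics/scene17.png')[140:360,60:420]]))
E
```

```text
31.15 [0.4090254  0.12911354 0.12628682] [-0.47914251 -0.84413094 -0.09743084]
top11 467 [0.151  0.1519]
top17 381 [0.1481 0.1518]
scene11 335 [0.1486 0.1509]
scene17 341 [0.1488 0.1507]
tub/finial diff 13 pencil 0
```

View pics/f17.png

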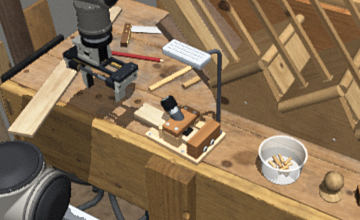

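The picture shows the slat under the bridge, the shoe down on it, the hand clear, and the tub, finial and pencil unmoved. I'm handing in.

```bash
python3 -c "
from cell import hand_in
print(hand_in())"
```

```text
the job is handed in; nothing more can be done
None
```

The slat is home against the bush block and clamped, and the knob has been turned past where the first click should be. The click itself I could only infer, from force and knob angle. The job was handed in at about 31 s of the 67 s allowed.

**What I did**
- **Backing off:** the hand can only stay upright, so I turned the knob by pressing an open finger's side against its near flank and dragging. About 1.2 rad anticlockwise raised the shoe clear.
- **Feeding:** I gripped the slat near its outer end and fed it along the channel under the bridge. It stopped hard at about 29 N. After letting go I pushed its end with closed fingers, and it was solid at about 31 N.
- **Tightening:** I turned the knob clockwise until the force along its rim levelled off at about 8.4 N. I continued about 6 mm (roughly 0.3 rad), then withdrew.

**Last checks**
- **Slat:** its outer end did not move during clamping. It read 152 mm from the jig's origin both before and after; 155 mm is nominal, and I put the gap down to error in my estimate of the jig's position. The shoe is down on the slat.
- **Other objects:** the tub, finial and pencil look unchanged from the start, and the hand was open and touching nothing.
- **Clutch:** I estimate about 0.3 rad of slip, between the first click at 0.1 and the second at 0.9. The force level and the knob line's angle agree on this to about 0.1 rad. I could not see the collar's line, so the slip was not read directly.

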